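Load the imager, scan the carriers and unload them to the mat

ROBOT

A 6-joint arm with a two-finger parallel gripper is mounted at the origin on the work surface. World frame = base frame: x ahead of the robot, y to its left, z up, the work surface at z = 0. Lengths are in m, angles in rad, forces in N, time in s.
With the tool pointing down it reaches from about 0.25 to 0.775 m from the base axis. Payload 4 kg.
Tool frame: the origin (TCP) lies midway between the tips of the shut fingers; the grasp point (between the pads) lies 19 mm behind it; z points along the fingers, y is the direction in which the jaws open and shut (so a half turn about z gives the same grasp; the last joint's range is limited). The gripper opens to 94 mm and grips with 3 to 60 N. Pads are 16 mm wide; open, the fingers measure 119 mm over their backs; the gripper's body (75 mm by 177 mm) begins 78 mm behind the grasp point.
Start: joints at [1.214, 0.087, 1.371, -0, 1.684, -0.103], TCP at [0.138, 0.532, 0.206] pointing down, gripper open.
Joint ranges: [-3.1, 3.1], [-0.76, 2.03], [0.27, 2.55], [-1.08, 4.22], [0.17, 2.65], [-2.57, 2.57]. Speed limits (rad/s): [2.79, 2.79, 3.14, 3.14, 3.14, 3.14].

INTERFACE

Orientations are given as a unit quaternion [w, x, y, z].
In Python, from plant import read_state, read_camera, finish_job gives the robot as it stands.
- The arm moves only by the shell command python3 -m crank 'ROWS' [FORCE]. ROWS is JSON, a list of rows, each a list of 3 entries, a list of its own where there are three numbers: the shift along the tool's x, y, z in mm, then the turn, a rotation vector about the tool's x, y, z in degrees, then the finger opening in mm, from 0 to 94. A call has exactly 8 rows; each row shifts and turns the commanded pose from where the row before left it, along the tool's axes as they then stand; what a row does not reach is not made up. A row lasts 1/8 s, in which the tool goes at most 62.5 mm and 10.7 degrees, less where a joint would pass 70% of its speed; a pose out of reach is approached as far as the arm can. A call is refused whole if a number of a shift passes 62.5 or a number of a turn 10.7, either way. A call with a gripper value outside its range is refused whole. The fingers move at their own pace and stop on an object; FORCE is the grip in N (left out, the last holds). Time passes only in rows, so rows that do not move let the fingers close, or fill a call up. It gives the time, the measured TCP pose, the force and the opening at its end, in the units of the state.
- read_state(): the state, without advancing time (a new reading comes with each control period).
- read_camera(name): name is "scene" or "top" or "wrist"; returns a dict with "frame" (420x560x3 uint8, red, green, blue), "camera_matrix" (3x3 intrinsics, pixels), "xyz" and "attitude" of the camera in the world; the wrist camera has in their place "mount" (4x4, takes a point from camera to tool coordinates, whose origin is the TCP and whose axes are the flange's). Camera axes: x right, y down, z forward; pixel columns grow to the right and rows downward; lengths in m; the calibration is good to about 2 mm. A picture is of the moment at which its call begins: read the wrist's pose just before it. There is no depth.
- finish_job(): hands the job in, once; it reports no verdict.
The state is a dict: "t": time; "joints": joint angles; "dq": joint speeds; "joint_torque": joint torques, N m; "tcp_pos": TCP position; "ee_rot": TCP orientation; "wrist_force": force on the tool from outside, world axes, zero at the start; "torque": the same for the moment, N m; "grip_width": finger opening in m.
Only numpy, scipy, OpenCV 4.12 (cv2) and the standard library are available. Lean on these libraries where they do the work, as an engineer would, in place of code of your own. Each camera call takes 0.05 s, during which the arm holds its last target.

TASK

Scan the yellow sample carriers: pull the imager's tray out to its stop, slide every yellow carrier across onto it (flat, roughly square, wholly inside the white area; slide them, never lift them off the surface), push the tray fully home, and only then press the orange pedal down to its stop and let it come up. Then pull the tray out to its stop again, slide all the yellow carriers off onto the green mat, wholly on it, and push the empty tray fully home; leave the blue carrier and everything else where they are.

Things in the scene. Friction and masses are not known exactly. Their poses are not given: they have to be found in the camera images.
- carrier1_mid (a point): Yellow sample carrier, a flat square plastic block 54 x 54 mm and 22 mm high (0.12 kg) with a 4 x 4 grid of white caps on top; this point is its centre, half-way up (11 mm above its underside), x and y along its sides, z up. It can be gripped or pushed by its sides. Two to four are present in a run; an absent one reads None from start to end.
- carrier2_mid (a point): Yellow sample carrier, a flat square plastic block 54 x 54 mm and 22 mm high (0.12 kg) with a 4 x 4 grid of white caps on top; this point is its centre, half-way up (11 mm above its underside), x and y along its sides, z up. It can be gripped or pushed by its sides. Two to four are present in a run; an absent one reads None from start to end.
- carrier3_mid (a point): Yellow sample carrier, a flat square plastic block 54 x 54 mm and 22 mm high (0.12 kg) with a 4 x 4 grid of white caps on top; this point is its centre, half-way up (11 mm above its underside), x and y along its sides, z up. It can be gripped or pushed by its sides. Two to four are present in a run; an absent one reads None from start to end.
- carrier4_mid (a point): Yellow sample carrier, a flat square plastic block 54 x 54 mm and 22 mm high (0.12 kg) with a 4 x 4 grid of white caps on top; this point is its centre, half-way up (11 mm above its underside), x and y along its sides, z up. It can be gripped or pushed by its sides. Two to four are present in a run; an absent one reads None from start to end.
- tray (a joint): Slide of the imager's tray, m: 0 = fully home in the imager, 0.15 = pulled out to its stop. About 3 N of friction holds it wherever it is left. It may start slightly ajar.
- tray_mid (a point): Middle of the tray's white loading area (142 mm in x, 160 mm in y) on its floor, 3 mm above the bench; moves with the tray. x points into the imager (the tray is pulled along -x), y left, z up. The long sides are open, bevelled from y = +-82 mm down to the bench at +-93 mm: carriers slide on from either side. Walls bound it at x = -72 mm (front panel) and +72 mm (lip 15 mm high).
- tray_handle (a point): Middle of the tray's steel bar handle, about 10 mm thick, 100 mm long along the tray's y, 36 mm above the bench, 35 mm in front of the blue front panel (184 mm wide, 49 mm high, 8 mm thick); a finger fits between bar and panel from above. Axes as the tray's.
- imager: Low grey imager, fixed; origin on the bench under the middle of its front face, x pointing into it (away from the robot), y left. Housing 208 mm wide, 62 mm high for its first 200 mm of depth, then a 130 mm high display. The tray slot is 164 mm wide, its roof 36 mm above the bench. At the tray's stop the whole loading area stands out in front of it.
- pedal (a joint): Hinge of the orange spring pedal, rad: 0 = up (at rest), 0.25 = down on its stop (plate level). A spring returns it; pressed at the pad point it takes about 4 N to start and 7 to 8 N at the stop.
- pedal_pad (a point): Point on top of the orange pedal plate, 75 mm from its hinge, to press on; moves with the plate: 46 mm above the bench at rest, 28 mm when fully down. The plate is 60 mm wide and 95 mm long, its free end towards the robot, hinged at the far end. x points away from the robot from free end to hinge, y left.
- blue_carrier: A blue carrier, otherwise the same as the yellow ones; not for this run, leave it where it is; origin at the centre of its underside.
- done_mat_mid (a point): Middle of the green mat, 180 mm (its x) by 210 mm (its y), let in level with the bench (no step); the scanned carriers go here. It lies on one side of the tray, the grey mat on the other; which side varies.
- start_mat_mid (a point): Middle of the grey mat, the same size, also level with the bench, where the yellow carriers start.
- tube_rack: Bystander: dark blue tube rack 120 x 75 x 58 mm (0.5 kg); origin at its underside's centre. It and the pedal stand on opposite sides, either way round.
- reagent_bottle: Bystander: white bottle, 72 mm across, 150 mm high; origin at its underside's centre.
- wipe_box: Bystander: green box 110 x 120 x 75 mm; origin at its underside's centre.
- petri_dish: Bystander: clear dish 88 mm across, 15 mm high; origin at its underside's centre.
- pipette: Bystander: white pipette lying on the bench, about 240 mm long along its x, 27 mm high; origin on the bench near its middle.
Not all that is in view belongs to the job. Leave any brown look-alike of the part that bears carrier1_mid alone.

How it is judged:
By the outcome, as a careful person would: the job done as asked, in the order asked, and still so for the second after the job is handed in, with the robot touching nothing.
Of carrier1, carrier2, carrier3, carrier4 only 2 to 4 are there at a start; the rules pass over those that are not, and their reading is None.
At some moment in a run one of carrier1, carrier2, carrier3, carrier4 may be knocked a few centimetres aside while the robot is not near it.
Once in a run the grip may slacken for a moment while it holds something.
It also fails if it takes over 210 s, if anything falls off the work surface, if the arm or the gripper's body presses on something with over 40 N, if the wrist force passes 120 N, or if a joint passes its speed limit or range.

## Working session

There is one attempt and no reset: what is moved stays moved. The work goes in short steps, Python scripts to look and compute and a shell command to move; the robot and the scene stay as the last step left them, time stands still between calls to the robot, and variables do not carry over. Pictures are saved under pics/ and viewed, and the job is handed in when it is done.

```bash
ls -la; mkdir -p pics
python3 - <<'E'
from plant import *
import cv2
s=read_state(); print(s)
for n in ["scene","top","wrist"]:
    c=read_camera(n); cv2.imwrite(f"pics/{n}0.png",c["frame"][:,:,::-1])
    print(n,{k:v for k,v in c.items() if k!="frame"})
E
```

```text
total 12
drwxr-xr-x  3 agent agent 4096 Dec  6 17:54 .
drwxr-xr-x 23 root  root  4096 Dec  6 17:54 ..
drwxr-xr-x  2 agent agent 4096 Dec  6 17:54 pics
{'t': 0.0, 'joints': array([ 1.21393249e+00,  8.79482803e-02,  1.37222211e+00, -4.77774217e-05,
        1.68358508e+00, -1.03125958e-01]), 'dq': array([-0.00143521, -0.00034795, -0.00143118, -0.00065387, -0.00185859,
       -0.00056934]), 'joint_torque': array([-2.28926720e-04, -3.40177917e+01, -3.02431226e+01,  7.18499604e-02,
        3.28727940e-02, -1.55641137e-04]), 'tcp_pos': array([0.137909  , 0.53187459, 0.20432415]), 'ee_rot': array([-2.23416242e-04,  1.26531439e-01,  9.91962008e-01, -1.05834215e-03]), 'wrist_force': array([ 0.29605326, -0.8138281 , -0.13663213]), 'torque': array([0.04468842, 0.0158301 , 0.01254171]), 'grip_width': 0.09418606277011364}
scene {'camera_matrix': array([[519.62838234,   0.        , 283.3767591 ],
       [  0.        , 519.62838234, 206.28935899],
       [  0.        ,   0.        ,   1.        ]]), 'xyz': array([ 1.18805701, -0.37404527,  1.19008738]), 'attitude': array([-0.24966602,  0.81389994,  
[... 161 characters left out ...]
0.        ,   0.        ,   1.        ]]), 'xyz': array([ 0.40114402, -0.02792564,  1.13769362]), 'attitude': array([-0.02086763,  0.70961772, -0.70381683,  0.02547767])}
wrist {'camera_matrix': array([[309.25116066,   0.        , 276.97218386],
       [  0.        , 309.25116066, 208.44067967],
       [  0.        ,   0.        ,   1.        ]]), 'mount': array([[-8.21303001e-04, -9.62676412e-01, -2.70653748e-01,
         7.91082347e-02],
       [ 9.99999648e-01, -8.36920540e-04, -5.77086013e-05,
        -5.17149248e-04],
       [-1.70960972e-04, -2.70653700e-01,  9.62676761e-01,
        -1.80899899e-01],
       [ 0.00000000e+00,  0.00000000e+00,  0.00000000e+00,
         1.00000000e+00]])}
```

View pics/scene0.png

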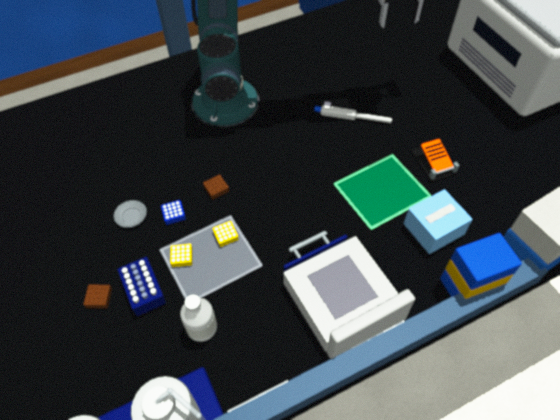

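View pics/top0.png

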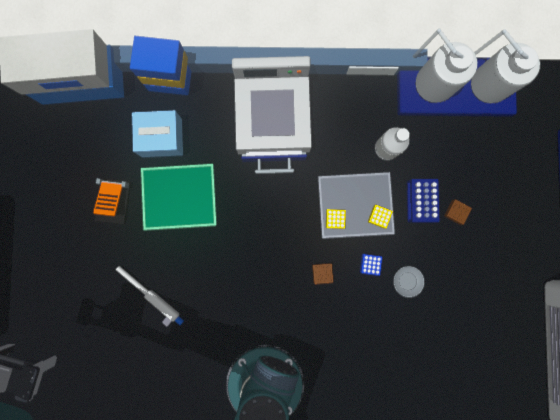

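View pics/wrist0.png

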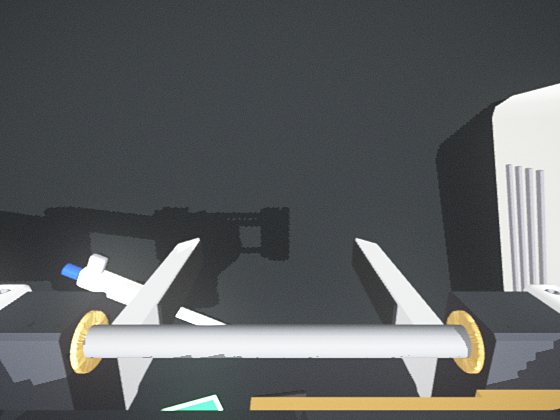

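The top view shows two yellow carriers on the grey mat at (336,218) and (381,216). The blue carrier is at (372,264), with brown look-alikes at (322,273) and (459,211). The handle is at (274,170), the green mat at (178,197) and the pedal at (108,199). Next I'll measure positions.

```bash
cat > h.py <<'E'
from plant import *
import cv2, numpy as np
from scipy.spatial.transform import Rotation as R
def q2R(q): return R.from_quat([q[1],q[2],q[3],q[0]]).as_matrix()
def cam(n):
    s=read_state(); c=read_camera(n)
    if n=="wrist":
        T=np.eye(4);T[:3,:3]=q2R(s["ee_rot"]);T[:3,3]=s["tcp_pos"]; W=T@c["mount"]
        c["P"]=W[:3,3]; c["A"]=W[:3,:3]
    else: c["P"]=np.array(c["xyz"]); c["A"]=q2R(c["attitude"])
    return c
def ray(c,uv,z):
    K=c["camera_matrix"]; uv=np.atleast_2d(np.array(uv,float))
    d=np.c_[(uv[:,0]-K[0,2])/K[0,0],(uv[:,1]-K[1,2])/K[1,1],np.ones(len(uv))]@c["A"].T
    return c["P"]+d*((z-c["P"][2])/d[:,2])[:,None]
def proj(c,X):
    p=(np.atleast_2d(X)-c["P"])@c["A"]; K=c["camera_matrix"]
    return np.c_[K[0,0]*p[:,0]/p[:,2]+K[0,2],K[1,1]*p[:,1]/p[:,2]+K[1,2]]
COL={"yellow":((22,120,120),(34,255,255)),"green":((60,100,50),(85,255,255)),"orange":((8,180,150),(20,255,255)),"blue":((112,150,90),(128,255,255)),"brown":((5,100,50),(15,255,140))}
def blobs(c,name,mina=30,close=5):
    h=cv2.cvtColor(c["frame"],cv2.COLOR_RGB2HSV); m=cv2.inRange(h,*map(np.array,COL[name]))
    m=cv2.morphologyEx(m,cv2.MORPH_CLOSE,np.ones((close,close),np.uint8))
    return [k for k in cv2.findContours(m,cv2.RETR_EXTERNAL,cv2.CHAIN_APPROX_NONE)[0] if cv2.contourArea(k)>=mina]
def rects(c,name,z,mina=30):
    out=[]
    for k in blobs(c,name,mina):
        X=ray(c,k[:,0,:],z)[:,:2].astype(np.float32)*1000
        (cx,cy),(w,h),a=cv2.minAreaRect(X); px=k[:,0,:].mean(0)
        out.append((np.round(px),round(cx,1),round(cy,1),round(w,1),round(h,1),round((a+45)%90-45,1)))
    return out
def save(c,f,box=None,k=1):
    im=c["frame"][:,:,::-1]
    if box: im=im[box[1]:box[3],box[0]:box[2]]
    cv2.imwrite("pics/"+f,cv2.resize(im,None,fx=k,fy=k,interpolation=cv2.INTER_CUBIC))
def st():
    s=read_state(); M=q2R(s["ee_rot"])
    print("t",round(s["t"],2),"tcp",np.round(s["tcp_pos"]*1000,1),"toolx",np.round(M[:,0],3),"tooly",np.round(M[:,1],3),"z",np.round(M[:,2],3),"F",np.round(s["wrist_force"],1),"w",round(s["grip_width"]*1000,1))
E
python3 - <<'E'
from h import *
c=cam("top");d=cam("scene")
for n,z in [("yellow",.022),("green",0),("orange",.04),("blue",.022),("brown",.022)]:
    for r in rects(c,n,z): print("top",n,*r)
    if n in("yellow","blue"):
        for r in rects(d,n,z): print("scene",n,*r)
for nm,uv,z in [("handle bar L/R",[(256,171),(293,171)],.036),("panel top L/R",[(242,155),(305,154)],.049),("graymat",[(319,178),(392,173),(394,235),(322,238)],0),("housing front top",[(236,152),(310,150)],.062)]:
    print(nm,np.round(ray(c,uv,z)*1000))
save(c,"crop1.png",(220,130,420,290),4)
E
```

```text
top yellow [335. 219.] 467.7 -197.2 54.2 54.2 0.0
top yellow [380. 216.] 475.7 -323.7 56.1 56.0 -21.0
scene yellow [477. 282.] 895.4 301.9 147.0 87.2 -42.5
scene yellow [181. 255.] 482.5 -327.0 54.2 65.0 -21.0
scene yellow [225. 234.] 474.8 -199.0 56.9 65.6 -1.2
top green [178. 197.] 529.1 256.7 186.5 214.4 4.0
top orange [107. 199.] 516.0 444.4 59.2 92.9 -12.7
top blue [371. 264.] 338.5 -296.9 57.7 56.2 -7.5
top blue [423. 200.] 523.1 -447.6 86.0 122.2 -0.8
top blue [452. 100.] 838.4 -552.0 338.7 122.9 -0.6
scene blue [117. 414.] 783.8 -588.6 65.6 35.5 -17.2
scene blue [203. 394.] 834.6 -409.6 117.8 57.1 0.8
scene blue [139. 282.] 508.1 -444.5 123.4 76.9 0.3
scene blue [315. 251.] 629.4 -12.3 7.7 184.5 2.4
scene blue [172. 211.] 345.2 -298.9 57.7 68.6 -7.6
top brown [322. 273.] 312.6 -160.5 56.4 57.6 4.9
top brown [458. 212.] 490.2 -546.8 59.5 58.8 -27.4
top brown [107. 202.] 514.2 452.6 67.0 92.0 -12.0
handle bar L/R [[600.  30.  36.]
 [600. -75.  36.]]
panel top L/R [[ 642.   69.   49.]
 [ 647. -108.   49.]]
graymat [[ 587. -152.    0.]
 [ 604. -366.    0.]
 [ 423. -370.    0.]
 [ 412. -161.    0.]]
housing front top [[ 647.   84.   62.]
 [ 655. -121.   62.]]
```

View pics/crop1.png

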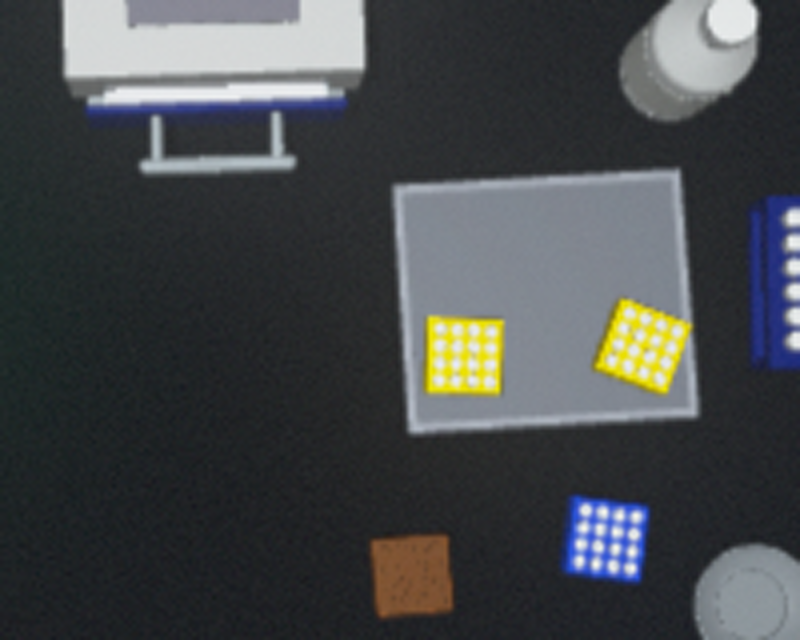

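Run:
```python
from h import *
c=cam("top"); f=lambda a:(np.array(a)/4+[220,130])
for nm,uv,z in [("panel front top edge",[(88,107),(345,99)],.049),("bar centre",[(142,167),(294,161)],.036),("house front top",[(70,82),(360,74)],.062)]:
    X=ray(c,f(uv),z)*1000; d=X[0]-X[1]; print(nm,np.round(X,1),X.mean(0).round(1),"yaw",round(np.degrees(np.arctan2(-d[0],d[1])),2))
st()
s=read_state();M=q2R(s["ee_rot"])
for yaw in (0,2.5):
    a=np.radians(yaw); D=np.array([[-np.cos(a),-np.sin(a),0],[-np.sin(a),np.cos(a),0],[0,0,-1]]).T
    D=np.c_[[-np.cos(a),-np.sin(a),0],[-np.sin(a),np.cos(a),0],[0,0,-1]]
    print(yaw,np.round(np.degrees(R.from_matrix(M.T@D).as_rotvec()),2))
```

```text
panel front top edge [[ 637.1   68.7   49. ]
 [ 644.5 -111.2   49. ]] [640.8 -21.2  49. ] yaw 2.35
bar centre [[597.4  31.2  36. ]
 [602.6 -76.3  36. ]] [600.  -22.6  36. ] yaw 2.81
house front top [[ 651.7   80.3   62. ]
 [ 659.2 -120.6   62. ]] [655.5 -20.1  62. ] yaw 2.15
t 0.3 tcp [138.  532.2 205.1] toolx [-0.968  0.251  0.   ] tooly [ 0.251  0.968 -0.001] z [-0.    -0.001 -1.   ] F [-0.3 -0.   0.7] w 93.8
0 [-4.000e-02 -1.000e-02 -1.454e+01]
2.5 [-4.000e-02 -1.000e-02 -1.704e+01]
```

```bash
cat >> h.py <<'E'
def need(*pts,yaw=None):
    """shifts in current tool axes (mm) from measured TCP through world points (mm)"""
    s=read_state(); M=q2R(s["ee_rot"]); p=s["tcp_pos"]*1000
    for q in pts:
        q=np.array(q,float); print("to",q,"shift",np.round(M.T@(q-p),1)); p=q
    if yaw is not None:
        a=np.radians(yaw); D=np.c_[[-np.cos(a),-np.sin(a),0],[-np.sin(a),np.cos(a),0],[0,0,-1]]
        print("turn",np.round(np.degrees(R.from_matrix(M.T@D).as_rotvec()),2))
E
python3 -m crank '[[[0,0,0],[0,0,-8.5],0],[[0,0,0],[0,0,-8.5],0],[[-33,-41,0],[0,0,0],0],[[-33,-41,0],[0,0,0],0],[[-33,-41,0],[0,0,0],0],[[-33,-41,0],[0,0,0],0],[[-33,-41,0],[0,0,0],0],[[-33,-41,0],[0,0,0],0]]' 10
python3 -m crank '[[[-33,-41,0],[0,0,0],0],[[-33,-41,0],[0,0,0],0],[[-33,-41,0],[0,0,0],0],[[-33,-41,0],[0,0,0],0],[[-33,-41,0],[0,0,0],0],[[-33,-41,0],[0,0,0],0],[[0,0,0],[0,0,0],0],[[0,0,0],[0,0,0],0]]'
python3 - <<'E'
from h import *
st(); c=cam("wrist"); save(c,"w1.png"); need((621,-22,205),(621,-22,70),yaw=2.4)
E
```

```text
t: 1.3
tcp_pos: [0.3474, 0.2937, 0.2057]
ee_rot: [0.0, -0.022, 1.0, 0.0]
wrist_force: [-0.1, 0.0, 0.4]
grip_width: 0.0174
t: 2.3
tcp_pos: [0.5545, 0.0581, 0.2052]
ee_rot: [-0.0, -0.021, 1.0, 0.0]
wrist_force: [-0.7, 0.4, -0.3]
grip_width: 0.0008
t 2.3 tcp [554.5  58.1 205.2] toolx [-0.999 -0.043  0.001] tooly [-0.043  0.999  0.001] z [-0.001  0.001 -1.   ] F [-0.7  0.4 -0.3] w 0.8
to [621. -22. 205.] shift [-63.1 -83.5   0.4]
to [621. -22.  70.] shift [-0.00e+00 -1.00e-01  1.35e+02]
turn [ 0.04 -0.02  0.1 ]
```

View pics/w1.png

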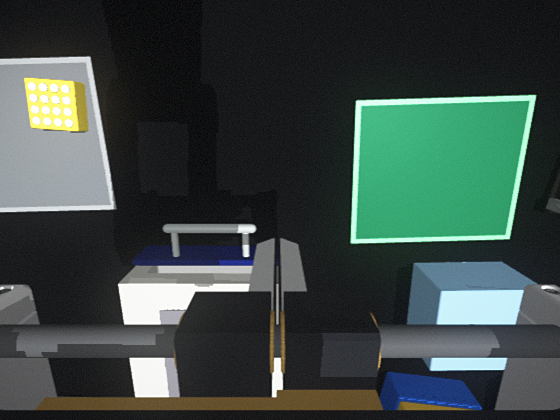

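The wrist view shows the handle bar from (166,229) to (254,229), with the panel behind it at about row 248. I'll measure the gap from this view too.

Run:
```python
from h import *
c=cam("wrist")
for nm,uv,z in [("bar",[(166,229),(254,229)],.036),("panel front top",[(145,246),(250,247)],.049)]:
    X=ray(c,uv,z)*1000; print(nm,np.round(X,1),X.mean(0).round(1))
save(c,"w1c.png",(110,200,310,320),4)
```

```text
bar [[604.7 -72.7  36. ]
 [600.3  32.7  36. ]] [602.5 -20.   36. ]
panel front top [[622.2 -93.7  49. ]
 [618.2  29.3  49. ]] [620.2 -32.2  49. ]
```

View pics/w1c.png

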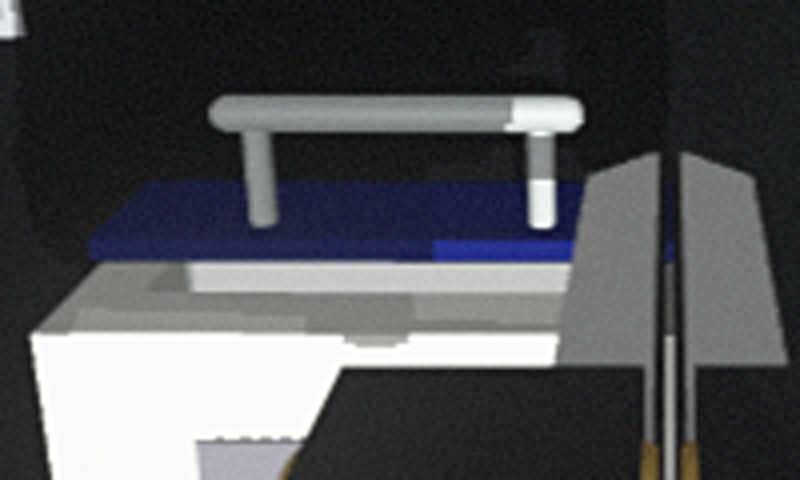

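```bash
python3 -m crank '[[[-32,-40,0],[0,0,0],0],[[-32,-40,0],[0,0,0],0],[[0,0,30],[0,0,0],0],[[0,0,40],[0,0,0],0],[[0,0,40],[0,0,0],0],[[0,0,20],[0,0,0],0],[[0,0,0],[0,0,0],0],[[0,0,0],[0,0,0],0]]'
python3 - <<'E'
from h import *
st(); c=cam("wrist"); save(c,"w2.png");  need((622,-21,70),(622,-21,22)); c=cam("top"); save(c,"t2.png",(220,110,340,200),5)
E
```

```text
t: 3.4
tcp_pos: [0.6229, -0.0186, 0.0772]
ee_rot: [0.001, -0.022, 1.0, -0.0]
wrist_force: [-0.7, -0.0, 0.3]
grip_width: 0.0006
t 3.4 tcp [622.9 -18.6  77.2] toolx [-0.999 -0.044 -0.002] tooly [-0.044  0.999 -0.   ] z [ 0.003 -0.    -1.   ] F [-0.7 -0.   0.3] w 0.6
to [622. -21.  70.] shift [ 1.3 -2.2  7.6]
to [622. -21.  22.] shift [ 0.2  0.  48. ]
```

View pics/w2.png

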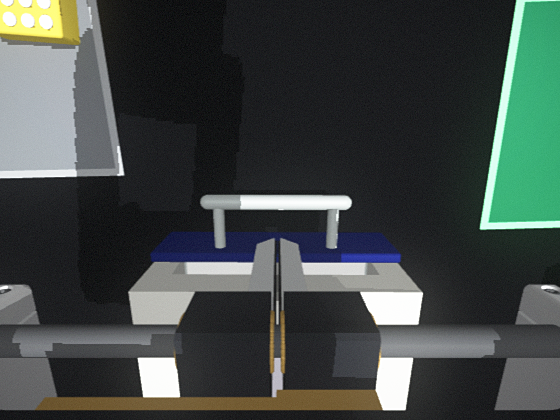

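```bash
python3 -m crank '[[[1,-2,10],[0,0,0],0],[[0,0,10],[0,0,0],0],[[0,0,10],[0,0,0],0],[[0,0,10],[0,0,0],0],[[0,0,8],[0,0,0],0],[[0,0,5],[0,0,0],0],[[0,0,0],[0,0,0],0],[[0,0,0],[0,0,0],0]]'
python3 - <<'E'
from h import *
st(); c=cam("wrist"); save(c,"w3.png",(130,150,430,350),2.5)
E
```

```text
t: 4.5
tcp_pos: [0.6216, -0.0214, 0.0229]
ee_rot: [0.0, -0.021, 1.0, -0.0]
wrist_force: [0.7, -0.0, 0.3]
grip_width: 0.0005
t 4.5 tcp [621.6 -21.4  22.9] toolx [-0.999 -0.043 -0.001] tooly [-0.043  0.999 -0.   ] z [ 0.001 -0.    -1.   ] F [ 0.7 -0.   0.3] w 0.5
```

View pics/w3.png

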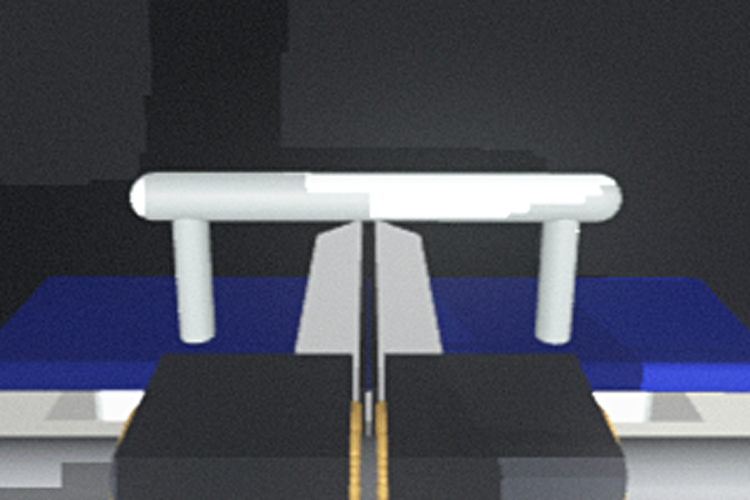

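The fingers are in the gap between bar and panel. Pulling now.

```bash
python3 -m crank '[[[6,0,0],[0,0,0],0],[[10,0,0],[0,0,0],0],[[18,0,0],[0,0,0],0],[[20,0,0],[0,0,0],0],[[20,0,0],[0,0,0],0],[[20,0,0],[0,0,0],0],[[18,0,0],[0,0,0],0],[[12,0,0],[0,0,0],0]]'
python3 -m crank '[[[6,0,0],[0,0,0],0],[[4,0,0],[0,0,0],0],[[3,0,0],[0,0,0],0],[[3,0,0],[0,0,0],0],[[3,0,0],[0,0,0],0],[[3,0,0],[0,0,0],0],[[0,0,0],[0,0,0],0],[[0,0,0],[0,0,0],0]]'
```

```text
t: 5.55
tcp_pos: [0.4973, -0.0265, 0.0231]
ee_rot: [0.001, -0.021, 1.0, 0.0]
wrist_force: [4.1, 1.6, -0.6]
grip_width: 0.0005
t: 6.55
tcp_pos: [0.482, -0.0273, 0.0232]
ee_rot: [0.008, -0.021, 1.0, 0.0]
wrist_force: [18.0, 3.2, -10.0]
grip_width: 0.0005
```

```bash
python3 -m crank '[[[-8,0,0],[0,0,0],0],[[-9,0,0],[0,0,0],0],[[0,0,-20],[0,0,0],0],[[0,0,-30],[0,0,0],0],[[0,0,-40],[0,0,0],0],[[0,0,-40],[0,0,0],60],[[30,-40,0],[0,0,0],60],[[30,-40,0],[0,0,0],60]]'
python3 - <<'E'
from h import *
st(); c=cam("top"); save(c,"t4.png",(160,110,420,290),3)
for r in rects(c,"yellow",.022): print(*r)
c=cam("scene"); save(c,"s4.png")
E
```

```text
t: 7.55
tcp_pos: [0.4347, -0.1102, 0.1524]
ee_rot: [-0.001, -0.022, 1.0, -0.0]
wrist_force: [0.0, -0.4, -0.2]
grip_width: 0.0267
t 7.55 tcp [ 434.7 -110.2  152.4] toolx [-0.999 -0.045  0.002] tooly [-0.045  0.999 -0.001] z [-0.002 -0.001 -1.   ] F [ 0.  -0.4 -0.2] w 26.7
[380. 216.] 475.5 -324.2 55.1 56.0 -21.0
```

View pics/t4.png

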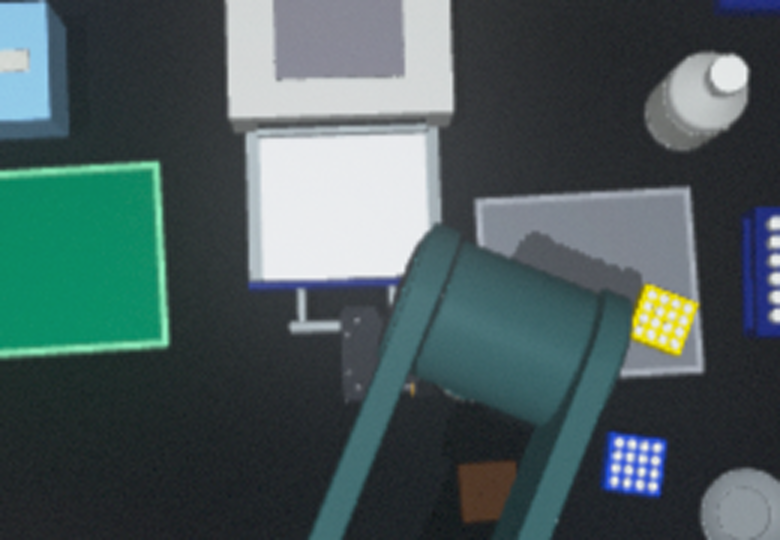

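View pics/s4.png

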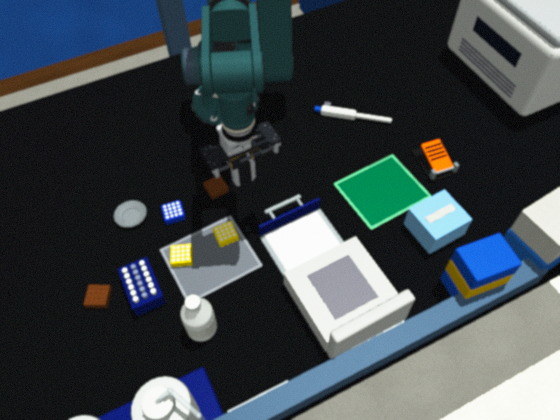

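Run:
```python
from h import *
c=cam("top"); f=lambda a:(np.array(a)/3+[160,110])
for nm,uv,z in [("white far L,R",[(259,137),(428,130)],.003),("near L",[(262,279)],.003),("panel top front",[(250,288),(410,282)],.049),("grey mat",[(475,200),(689,188),(703,373)],0),("side edges at near",[(249,282)],0),("green R edge",[(158,162),(168,346)],0)]:
    X=ray(c,f(uv),z)*1000; print(nm,np.round(X[:,:2],1).tolist())
for uv in [(292,205),(300,235)]:pass
d=cam("scene")
print(np.round(ray(d,[(263,236),(320,208)],.049)*1000,1), np.round(ray(d,[(266,213),(300,199)],.036)*1000,1))
for r in rects(d,"yellow",.022): print(*r)
```

```text
white far L,R [[650.4, 60.2], [658.9, -104.2]]
near L [[511.7, 55.5]]
panel top front [[498.7, 63.1], [505.6, -85.0]]
grey mat [[591.0, -150.5], [604.7, -359.3], [424.5, -370.9]]
side edges at near [[508.9, 68.2]]
green R edge [[625.5, 158.4], [446.3, 145.4]]
[[ 543.2 -119.8   49. ]
 [ 533.6   52.3   49. ]] [[474.7 -79.   36. ]
 [475.6  23.1  36. ]]
[488. 286.] 909.7 319.0 132.8 14.9 -7.7
[181. 255.] 482.4 -327.0 54.2 64.8 -21.0
[225. 234.] 475.5 -198.5 55.6 63.9 -1.6
```

```bash
cat >> h.py <<'E'
MID=np.array([582.,-24.]); YA=np.radians(2.4); EX=np.array([np.cos(YA),np.sin(YA)]); EY=np.array([-np.sin(YA),np.cos(YA)])
def W(u,v,z): return (*(MID+u*EX+v*EY),z)
def UV(x,y): d=np.array([x,y])-MID; return round(float(d@EX),1),round(float(d@EY),1)
def where():
    for n in("top","scene"):
        c=cam(n)
        for r in rects(c,"yellow",.022):
            if r[1]<750: print(n,r[0],"xy",r[1:3],"size",r[3:5],"yaw",r[5],"uv",UV(*r[1:3]))
E
python3 - <<'E'
from h import *
st(); print(read_state()["joints"].round(2)); c=cam("top"); print(ray(c,[(385,155)],0), UV(467.7,-197.2))
need(W(-168,-168,60),W(-168,-168,10),W(-35,-168,10))
E
```

```text
t 7.75 tcp [ 435.1 -109.7  151.9] toolx [-0.999 -0.041  0.002] tooly [-0.041  0.999  0.001] z [-0.002  0.001 -1.   ] F [ 0.7 -0.5 -0.5] w 43.2
[-0.37 -0.12  1.68  0.    1.58 -1.99]
[[ 0.65688422 -0.34612093  0.        ]] (-121.5, -168.3)
to [ 421.18247437 -198.88774528   60.        ] shift [ 18.1 -89.1  91.9]
to [ 421.18247437 -198.88774528   10.        ] shift [-0.1 -0.  50. ]
to [ 554.06581077 -193.31828334   10.        ] shift [-133.    -0.    -0.2]
```

```bash
python3 -m crank '[[[9,-45,20],[0,0,0],24],[[9,-44,30],[0,0,0],24],[[0,0,30],[0,0,0],24],[[0,0,25],[0,0,0],24],[[0,0,20],[0,0,0],24],[[0,0,12],[0,0,0],24],[[0,0,5],[0,0,0],24],[[0,0,0],[0,0,0],24]]' 20
python3 - <<'E'
from h import *
st(); need(W(-35,-168,10)); c=cam("wrist"); save(c,"w5.png")
E
```

```text
t: 8.8
tcp_pos: [0.4221, -0.1989, 0.0106]
ee_rot: [0.0, -0.022, 1.0, 0.0]
wrist_force: [-0.7, -0.2, -0.4]
grip_width: 0.0238
t 8.8 tcp [ 422.1 -198.9   10.6] toolx [-0.999 -0.044 -0.   ] tooly [-0.044  0.999  0.   ] z [ 0.  0. -1.] F [-0.7 -0.2 -0.4] w 23.8
to [ 554.06581077 -193.31828334   10.        ] shift [-132.1   -0.2    0.6]
```

View pics/w5.png

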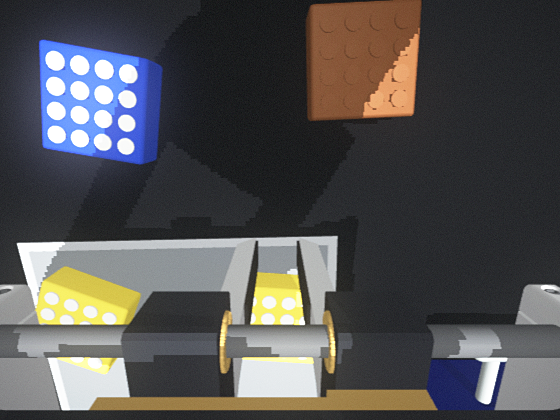

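The fingers sit centred behind carrier A at (278,300), well clear of the blue carrier at (95,100) and the brown block at (360,60). Pushing.

```bash
python3 -m crank '[[[-6,0,0],[0,0,0],24],[[-8,0,0],[0,0,0],24],[[-12,0,0],[0,0,0],24],[[-14,0,0],[0,0,0],24],[[-14,0,0],[0,0,0],24],[[-14,0,0],[0,0,0],24],[[-14,0,0],[0,0,0],24],[[-14,0,0],[0,0,0],24]]'
python3 -m crank '[[[-12,0,0],[0,0,0],24],[[-10,0,0],[0,0,0],24],[[-8,0,0],[0,0,0],24],[[-6,0,0],[0,0,0],24],[[0,0,0],[0,0,0],24],[[14,0,0],[0,0,0],24],[[20,0,-30],[0,0,0],24],[[20,0,-40],[0,0,0],24]]'
python3 - <<'E'
from h import *
st(); where()
E
```

```text
t: 9.85
tcp_pos: [0.5186, -0.1949, 0.0103]
ee_rot: [-0.0, -0.021, 1.0, 0.0]
wrist_force: [-0.8, 0.7, 1.1]
grip_width: 0.024
t: 10.85
tcp_pos: [0.497, -0.1952, 0.0797]
ee_rot: [-0.002, -0.021, 1.0, 0.001]
wrist_force: [0.3, 0.0, 0.7]
grip_width: 0.0235
t 10.85 tcp [ 497.  -195.2   79.7] toolx [-0.999 -0.043  0.003] tooly [-0.043  0.999  0.002] z [-0.004  0.002 -1.   ] F [0.3 0.  0.7] w 23.5
top [331. 175.] xy (591.1, -187.4) size (54.9, 51.9) yaw 0.5 uv (2.2, -163.6)
scene [246. 268.] xy (595.0, -191.0) size (61.8, 58.4) yaw 3.2 uv (6.0, -167.4)
scene [181. 255.] xy (482.3, -326.7) size (54.2, 65.1) yaw -20.5 uv (-112.3, -298.3)
```

```bash
python3 -m crank '[[[0,-10,0],[0,0,10.5],24],[[0,-10,0],[0,0,10.5],24],[[0,0,0],[0,0,10.5],24],[[0,0,0],[0,0,10.5],24],[[0,0,0],[0,0,10.5],24],[[0,0,0],[0,0,10.5],24],[[0,0,0],[0,0,10.5],24],[[0,0,0],[0,0,10.5],24]]'
python3 - <<'E'
from h import *
st(); print(read_state()["joints"].round(2)); need(W(0,-215,80),W(0,-215,10),W(0,10,10),yaw=92.4)
E
```

```text
t: 11.95
tcp_pos: [0.4977, -0.2153, 0.0793]
ee_rot: [-0.001, 0.655, 0.755, -0.0]
wrist_force: [0.2, 1.1, -0.1]
grip_width: 0.0238
t 11.95 tcp [ 497.7 -215.3   79.3] toolx [-0.141  0.99   0.001] tooly [ 0.99   0.141 -0.001] z [-0.001  0.001 -1.   ] F [ 0.2  1.1 -0.1] w 23.8
[-0.51  0.13  1.58  0.    1.44 -0.65]
to [ 591.00326555 -238.81140847   80.        ] shift [-36.4  89.   -0.8]
to [ 591.00326555 -238.81140847   10.        ] shift [-0.1  0.1 70. ]
to [581.58124346 -14.0087717   10.        ] shift [2.239e+02 2.230e+01 2.000e-01]
turn [ 8.000e-02 -1.000e-01 -1.743e+02]
```

```bash
python3 -m crank '[[[0,0,0],[0,0,5.7],24],[[-14,46,0],[0,0,0],24],[[-14,46,0],[0,0,0],24],[[0,0,20],[0,0,0],24],[[0,0,25],[0,0,0],24],[[0,0,16],[0,0,0],24],[[0,0,8],[0,0,0],24],[[0,0,0],[0,0,0],24]]'
python3 - <<'E'
from h import *
st(); print(UV(*read_state()["tcp_pos"][:2]*1000)); c=cam("wrist"); save(c,"w6.png"); c=cam("scene"); save(c,"s6.png",(100,150,400,350),2.5); where()
E
```

```text
t: 12.95
tcp_pos: [0.5912, -0.239, 0.011]
ee_rot: [-0.001, 0.69, 0.724, -0.0]
wrist_force: [0.6, -1.0, 0.3]
grip_width: 0.0242
t 12.95 tcp [ 591.2 -239.    11. ] toolx [-0.048  0.999  0.001] tooly [ 0.999  0.048 -0.001] z [-0.001  0.001 -1.   ] F [ 0.6 -1.   0.3] w 24.2
(0.2, -215.2)
top [330. 175.] xy (591.1, -184.5) size (54.9, 46.2) yaw 0.5 uv (2.4, -160.7)
scene [249. 266.] xy (595.7, -180.9) size (59.7, 52.0) yaw 23.2 uv (7.1, -157.3)
scene [181. 255.] xy (482.7, -326.6) size (54.1, 65.1) yaw -19.8 uv (-111.9, -298.2)
```

View pics/w6.png

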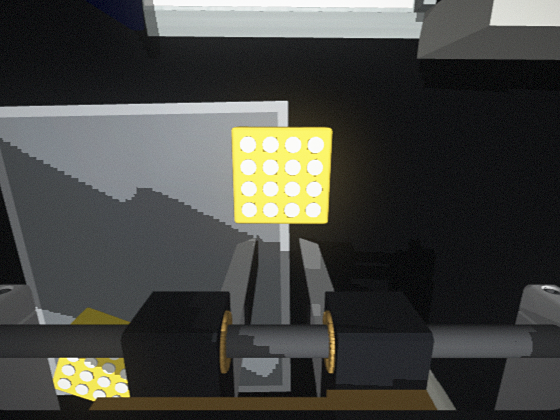

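View pics/s6.png

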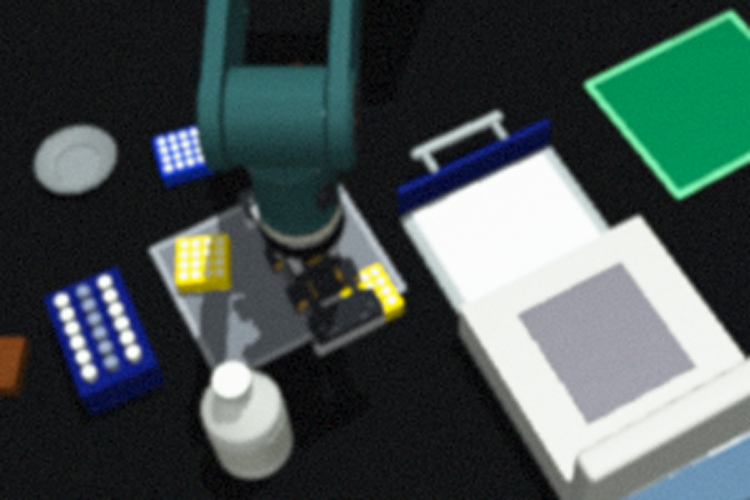

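Run:
```python
from h import *
c=cam("wrist"); save(c,"w6c.png",(130,0,440,140),2.5)
for uv,z in [((148,37),0),((152,10),.003),((419,37),0),((416,10),.003)]:
    X=ray(c,[uv],z)[0]*1000; print(uv,X.round(1),UV(*X[:2]))
for r in rects(c,"yellow",.022): print(*r,UV(*r[1:3]))
```

```text
(148, 37) [ 514.  -118.9    0. ] (-71.9, -92.0)
(152, 10) [ 518.2 -106.3    3. ] (-67.2, -79.5)
(419, 37) [ 666.3 -111.6   -0. ] (80.6, -91.1)
(416, 10) [661.2 -99.4   3. ] (76.0, -78.7)
[ 94. 378.] 468.7 -335.7 50.9 33.5 2.6 (-126.3, -306.7)
[279. 172.] 590.9 -190.0 53.9 54.0 2.4 (1.9, -166.2)
```

View pics/w6c.png

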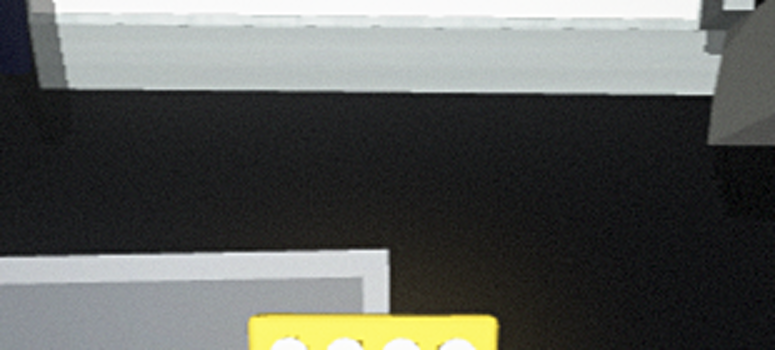

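Carrier A is square (yaw 2.4°, u=2), and the tray edges in the wrist view agree with the model to within 3 mm. Pushing it onto the tray.

```bash
python3 -m crank '[[[6,0,0],[0,0,0],24],[[8,0,0],[0,0,0],24],[[12,0,0],[0,0,0],24],[[14,0,0],[0,0,0],24],[[14,0,0],[0,0,0],24],[[14,0,0],[0,0,0],24],[[14,0,0],[0,0,0],24],[[12,0,0],[0,0,0],24]]'
python3 -m crank '[[[12,0,0],[0,0,0],24],[[12,0,0],[0,0,0],24],[[12,0,0],[0,0,0],24],[[12,0,0],[0,0,0],24],[[12,0,0],[0,0,0],24],[[12,0,0],[0,0,0],24],[[12,0,0],[0,0,0],24],[[12,0,0],[0,0,0],24]]'
python3 - <<'E'
from h import *
st(); print(UV(*read_state()["tcp_pos"][:2]*1000)); c=cam("wrist"); save(c,"w7.png")
for r in rects(c,"yellow",.025): print(*r,UV(*r[1:3]))
E
```

```text
t: 14.2
tcp_pos: [0.5874, -0.1443, 0.0116]
ee_rot: [0.0, 0.69, 0.724, 0.0]
wrist_force: [0.3, -1.4, 1.7]
grip_width: 0.0241
t: 15.2
tcp_pos: [0.5827, -0.0485, 0.0114]
ee_rot: [-0.0, 0.69, 0.724, 0.0]
wrist_force: [-0.5, -0.8, 1.1]
grip_width: 0.0243
t 15.2 tcp [582.7 -48.5  11.4] toolx [-0.048  0.999  0.   ] tooly [ 0.999  0.048 -0.   ] z [-0.  0. -1.] F [-0.5 -0.8  1.1] w 24.3
(-0.3, -24.5)
[279. 197.] 581.9 -11.9 53.3 54.5 2.7 (0.4, 12.1)
```

View pics/w7.png

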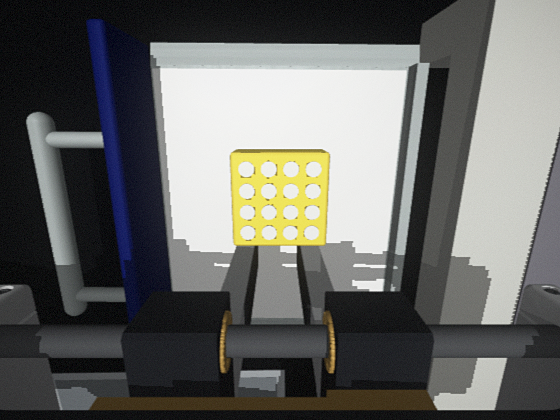

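Carrier A is square on the tray, with its centre at (279,197). It needs 33 mm more.

```bash
python3 -m crank '[[[10,0,0],[0,0,0],24],[[10,0,0],[0,0,0],24],[[8,0,0],[0,0,0],24],[[5,0,0],[0,0,0],24],[[0,0,0],[0,0,0],24],[[-15,0,0],[0,0,0],24],[[-20,0,-40],[0,0,0],60],[[-30,0,-50],[0,0,0],90]]'
python3 - <<'E'
from h import *
st(); where();c=cam("wrist"); save(c,"w8.png")
for r in rects(c,"yellow",.025): print(*r,UV(*r[1:3]))
print(UV(*read_state()["tcp_pos"][:2]*1000))
E
```

```text
t: 16.25
tcp_pos: [0.5831, -0.0824, 0.1008]
ee_rot: [-0.002, 0.69, 0.724, -0.001]
wrist_force: [1.0, -1.1, 0.2]
grip_width: 0.0405
t 16.25 tcp [583.1 -82.4 100.8] toolx [-0.048  0.999  0.001] tooly [ 0.999  0.048 -0.004] z [-0.004  0.001 -1.   ] F [ 1.  -1.1  0.2] w 40.5
top [380. 216.] xy (475.7, -323.7) size (56.1, 56.0) yaw -21.0 uv (-118.8, -295.0)
top [257. 178.] xy (579.0, 26.0) size (51.9, 42.9) yaw 0.5 uv (-0.9, 50.1)
scene [181. 255.] xy (482.5, -327.0) size (54.2, 65.0) yaw -21.0 uv (-112.1, -298.6)
scene [319. 234.] xy (587.0, 17.6) size (55.0, 56.9) yaw 4.7 uv (6.7, 41.4)
[272.  82.] 580.4 21.0 53.1 53.5 2.6 (0.3, 45.0)
(2.3, -60.6)
```

View pics/w8.png

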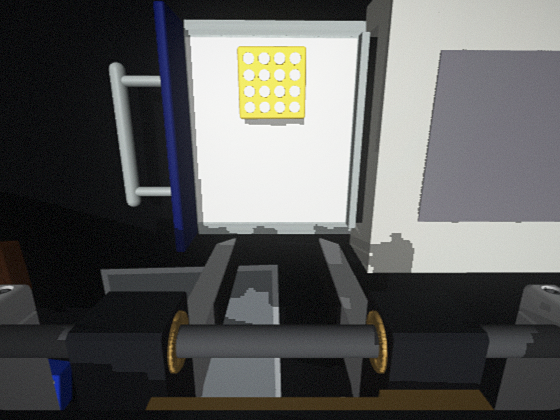

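```bash
python3 -m crank '[[[-47,-24,0],[0,0,0],90],[[-47,-24,0],[0,0,0],90],[[-47,-24,0],[0,0,0],90],[[-47,-24,0],[0,0,0],90],[[-46,-25,0],[0,0,0],90],[[0,0,20],[0,0,0],90],[[0,0,0],[0,0,0],90],[[0,0,0],[0,0,0],90]]'
python3 - <<'E'
from h import *
st(); print(UV(*read_state()["tcp_pos"][:2]*1000));c=cam("wrist"); save(c,"w9.png")
for r in rects(c,"yellow",.022): print(*r,UV(*r[1:3]))
need((475.7,-323.7,10))
E
```

```text
t: 17.4
tcp_pos: [0.4746, -0.3203, 0.0808]
ee_rot: [-0.001, 0.69, 0.724, 0.0]
wrist_force: [0.1, 0.3, 0.2]
grip_width: 0.0903
t 17.4 tcp [ 474.6 -320.3   80.8] toolx [-0.049  0.999  0.001] tooly [ 0.999  0.049 -0.001] z [-0.001  0.001 -1.   ] F [0.1 0.3 0.2] w 90.3
(-119.7, -291.5)
[471. 354.] 660.0 -440.0 6.8 39.0 7.6 (60.5, -418.9)
[280. 218.] 476.3 -323.8 57.3 54.6 -20.7 (-118.2, -295.1)
to [ 475.7 -323.7   10. ] shift [-3.4  0.5 71.5]
```

View pics/w9.png

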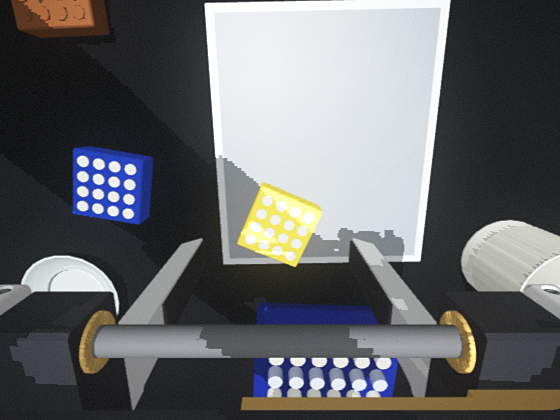

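Carrier B, at (280,225), lies between the open fingers. Descending to square it with a light squeeze.

```bash
python3 -m crank '[[[-3,0,20],[0,0,0],90],[[0,0,20],[0,0,0],90],[[0,0,18],[0,0,0],90],[[0,0,12],[0,0,0],90],[[0,0,0],[0,0,0],70],[[0,0,0],[0,0,0],62],[[0,0,0],[0,0,0],57],[[0,0,0],[0,0,0],53]]' 6
python3 -m crank '[[[0,0,0],[0,0,0],53],[[0,0,0],[0,0,0],53],[[0,0,0],[0,0,0],53],[[0,0,0],[0,0,0],53],[[0,0,0],[0,0,0],53],[[0,0,0],[0,0,0],53],[[0,0,0],[0,0,0],70],[[0,0,0],[0,0,0],70]]' 6
python3 - <<'E'
from h import *
st(); print(UV(*read_state()["tcp_pos"][:2]*1000));c=cam("wrist"); save(c,"w10.png")
for r in rects(c,"yellow",.022): print(*r,UV(*r[1:3]))
where()
E
```

```text
t: 18.45
tcp_pos: [0.4755, -0.3244, 0.0124]
ee_rot: [0.001, 0.69, 0.724, 0.0]
wrist_force: [0.5, 0.5, 1.8]
grip_width: 0.0645
t: 19.45
tcp_pos: [0.4738, -0.3232, 0.0102]
ee_rot: [-0.002, 0.69, 0.724, -0.0]
wrist_force: [0.3, 1.4, -0.8]
grip_width: 0.07
t 19.45 tcp [ 473.8 -323.2   10.2] toolx [-0.048  0.999  0.002] tooly [ 0.999  0.048 -0.002] z [-0.003  0.002 -1.   ] F [ 0.3  1.4 -0.8] w 70.0
(-120.6, -294.4)
[279. 257.] 475.4 -323.5 58.5 54.4 -20.3 (-119.0, -294.8)
top [374. 214.] xy (482.1, -307.5) size (20.6, 52.8) yaw -22.1 uv (-111.7, -279.1)
top [259. 179.] xy (580.2, 20.8) size (52.5, 52.6) yaw 4.1 uv (0.1, 44.8)
scene [318. 233.] xy (585.2, 18.1) size (57.5, 56.8) yaw 2.5 uv (5.0, 41.9)
```

View pics/w10.png

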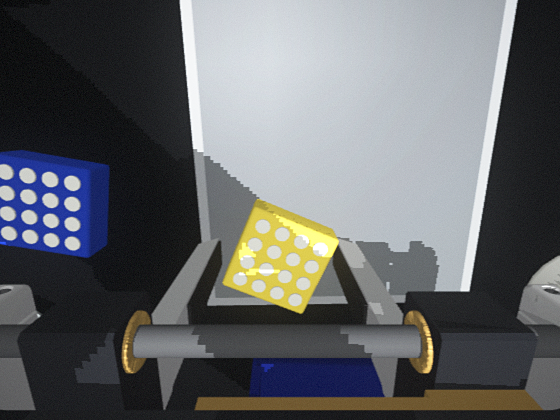

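The squeeze jammed without turning it: carrier B at (280,257) is still at −20.5°. I'll turn the gripper to match, grip lightly and turn it square on the mat.

```bash
python3 -m crank '[[[0,0,0],[0,0,0],84],[[0,0,0],[0,0,7.5],84],[[0,0,0],[0,0,8],84],[[0,0,0],[0,0,7.5],84],[[0,0,0],[0,0,0],60],[[0,0,0],[0,0,0],50],[[0,0,0],[0,0,0],50],[[0,0,0],[0,0,0],50]]' 6
python3 - <<'E'
from h import *
st()
E
python3 -m crank '[[[0,0,0],[0,0,0],50],[[0,0,0],[0,0,-5],50],[[0,0,0],[0,0,-6],50],[[0,0,0],[0,0,-6],50],[[0,0,0],[0,0,-6],50],[[0,0,0],[0,0,0],50],[[0,0,0],[0,0,0],70],[[0,0,0],[0,0,0],70]]' 6
python3 - <<'E'
from h import *
st(); print(UV(*read_state()["tcp_pos"][:2]*1000));c=cam("wrist"); save(c,"w11.png")
for r in rects(c,"yellow",.022): print(*r,UV(*r[1:3]))
E
```

```text
t: 20.6
tcp_pos: [0.4749, -0.3239, 0.0114]
ee_rot: [0.0, 0.82, 0.572, 0.0]
wrist_force: [0.7, 0.1, -1.4]
grip_width: 0.0539
t 20.6 tcp [ 474.9 -323.9   11.4] toolx [0.345 0.938 0.   ] tooly [ 0.938 -0.345  0.   ] z [ 0.  0. -1.] F [ 0.7  0.1 -1.4] w 53.9
t: 21.6
tcp_pos: [0.4749, -0.3239, 0.0115]
ee_rot: [-0.0, 0.69, 0.724, 0.0]
wrist_force: [0.1, -0.8, 0.4]
grip_width: 0.0689
t 21.6 tcp [ 474.9 -323.9   11.5] toolx [-0.047  0.999  0.   ] tooly [0.999 0.047 0.   ] z [ 0.  0. -1.] F [ 0.1 -0.8  0.4] w 68.9
(-119.6, -295.2)
[277. 254.] 474.4 -322.8 53.8 58.3 2.7 (-120.0, -294.0)
```

View pics/w11.png

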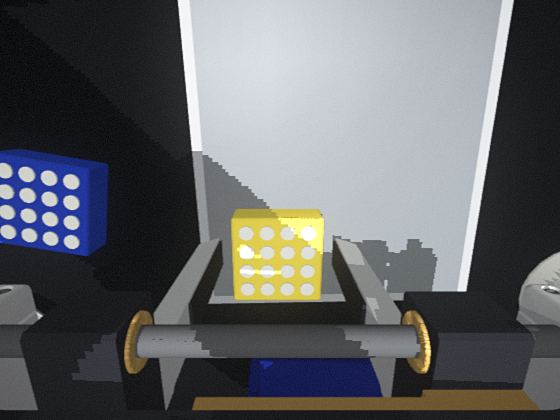

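Square now (277,254). Next I'll back the open fingers behind it, narrow them and push along +v.

```bash
python3 -m crank '[[[-12,0,0],[0,0,0],70],[[-18,0,0],[0,0,0],70],[[-16,0,0],[0,0,0],70],[[0,0,0],[0,0,0],24],[[0,0,0],[0,0,0],24],[[0,0,0],[0,0,0],24],[[0,0,0],[0,0,0],24],[[5,0,0],[0,0,0],24]]' 20
python3 -m crank '[[[6,0,0],[0,0,0],24],[[8,0,0],[0,0,0],24],[[14,0,0],[0,0,0],24],[[16,0,0],[0,0,0],24],[[16,0,0],[0,0,0],24],[[16,0,0],[0,0,0],24],[[16,0,0],[0,0,0],24],[[14,0,0],[0,0,0],24]]'
python3 -m crank '[[[12,0,0],[0,0,0],24],[[9,0,0],[0,0,0],24],[[6,0,0],[0,0,0],24],[[0,0,0],[0,0,0],24],[[-10,0,0],[0,0,0],24],[[-4,0,0],[0,0,0],70],[[0,0,0],[0,0,0],70],[[0,0,0],[0,0,0],70]]'
python3 - <<'E'
from h import *
st(); print(UV(*read_state()["tcp_pos"][:2]*1000));c=cam("wrist"); save(c,"w12.png")
for r in rects(c,"yellow",.022): print(*r,UV(*r[1:3]))
E
```

```text
t: 22.65
tcp_pos: [0.4769, -0.3646, 0.0115]
ee_rot: [0.0, 0.69, 0.724, 0.0]
wrist_force: [-0.1, 0.6, 1.1]
grip_width: 0.0252
t: 23.65
tcp_pos: [0.4717, -0.2579, 0.0115]
ee_rot: [0.0, 0.69, 0.724, 0.0]
wrist_force: [-0.6, -1.0, 0.5]
grip_width: 0.0241
t: 24.65
tcp_pos: [0.471, -0.2461, 0.0113]
ee_rot: [-0.0, 0.69, 0.724, 0.0]
wrist_force: [0.0, 0.6, 0.9]
grip_width: 0.0502
t 24.65 tcp [ 471.  -246.1   11.3] toolx [-0.048  0.999  0.   ] tooly [ 0.999  0.048 -0.   ] z [-0.  0. -1.] F [0.  0.6 0.9] w 50.2
(-120.2, -217.3)
[277. 169.] 468.2 -194.6 53.8 53.3 2.7 (-120.8, -165.7)
```

View pics/w12.png

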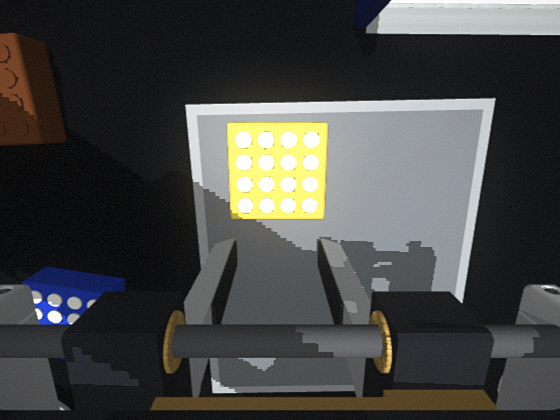

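```bash
python3 -m crank '[[[0,0,0],[0,0,0],72],[[0,0,0],[0,0,0],72],[[15,0,0],[0,0,0],72],[[20,0,0],[0,0,0],72],[[16,0,0],[0,0,0],72],[[0,0,0],[0,0,0],58],[[0,0,0],[0,0,0],57],[[0,0,0],[0,0,0],57]]' 6
python3 -m crank '[[[0,5,0],[0,0,0],57],[[0,8,0],[0,0,0],57],[[0,14,0],[0,0,0],57],[[0,16,0],[0,0,0],57],[[0,16,0],[0,0,0],57],[[0,16,0],[0,0,0],57],[[0,16,0],[0,0,0],57],[[0,14,0],[0,0,0],57]]'
python3 -m crank '[[[0,10,0],[0,0,0],57],[[0,6,0],[0,0,0],57],[[0,3,0],[0,0,0],57],[[0,0,0],[0,0,0],57],[[0,-1,0],[0,0,0],70],[[0,0,0],[0,0,0],70],[[-8,0,0],[0,0,0],70],[[-12,0,0],[0,0,0],70]]'
python3 - <<'E'
from h import *
st(); print(UV(*read_state()["tcp_pos"][:2]*1000));c=cam("wrist"); save(c,"w13.png")
for r in rects(c,"yellow",.022): print(*r,UV(*r[1:3]))
E
```

```text
t: 25.7
tcp_pos: [0.4688, -0.1955, 0.0116]
ee_rot: [0.0, 0.69, 0.724, 0.0]
wrist_force: [-0.9, -0.5, -0.8]
grip_width: 0.0572
t: 26.7
tcp_pos: [0.5748, -0.1898, 0.0114]
ee_rot: [-0.0, 0.69, 0.724, -0.0]
wrist_force: [-1.6, -0.3, 1.9]
grip_width: 0.0573
t: 27.7
tcp_pos: [0.5926, -0.2097, 0.0116]
ee_rot: [0.0, 0.69, 0.724, -0.0]
wrist_force: [0.0, 0.3, 0.4]
grip_width: 0.0699
t 27.7 tcp [ 592.6 -209.7   11.6] toolx [-0.049  0.999 -0.   ] tooly [0.999 0.049 0.   ] z [ 0. -0. -1.] F [0.  0.3 0.4] w 69.9
(2.8, -186.0)
[277. 219.] 591.0 -186.7 54.0 55.9 2.7 (2.2, -162.9)
```

View pics/w13.png

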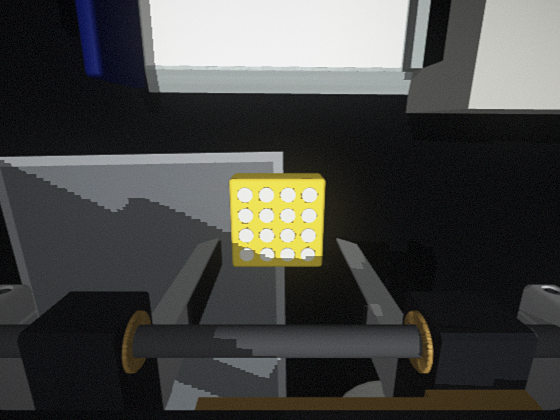

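```bash
python3 -m crank '[[[-14,0,0],[0,0,0],70],[[-14,0,0],[0,0,0],70],[[0,0,0],[0,0,0],24],[[0,0,0],[0,0,0],24],[[0,0,0],[0,0,0],24],[[0,0,0],[0,0,0],24],[[4,0,0],[0,0,0],24],[[6,0,0],[0,0,0],24]]' 20
python3 -m crank '[[[8,0,0],[0,0,0],24],[[12,0,0],[0,0,0],24],[[14,0,0],[0,0,0],24],[[14,0,0],[0,0,0],24],[[12,0,0],[0,0,0],24],[[12,0,0],[0,0,0],24],[[12,0,0],[0,0,0],24],[[12,0,0],[0,0,0],24]]'
python3 -m crank '[[[10,0,0],[0,0,0],24],[[10,0,0],[0,0,0],24],[[6,0,0],[0,0,0],24],[[2,0,0],[0,0,0],24],[[0,0,0],[0,0,0],24],[[-14,0,0],[0,0,0],24],[[-10,0,-40],[0,0,0],24],[[-10,0,-50],[0,0,0],0]]'
python3 - <<'E'
from h import *
st(); print(UV(*read_state()["tcp_pos"][:2]*1000));c=cam("wrist"); save(c,"w14.png")
for r in rects(c,"yellow",.025): print(*r,UV(*r[1:3]))
E
```

```text
t: 28.75
tcp_pos: [0.5934, -0.2266, 0.0115]
ee_rot: [-0.0, 0.69, 0.724, 0.0]
wrist_force: [-0.4, -0.8, -0.5]
grip_width: 0.0239
t: 29.75
tcp_pos: [0.5891, -0.1309, 0.0119]
ee_rot: [0.001, 0.69, 0.724, 0.0]
wrist_force: [-0.2, -0.2, 0.1]
grip_width: 0.0245
t: 30.75
tcp_pos: [0.5876, -0.1381, 0.1003]
ee_rot: [-0.002, 0.69, 0.724, -0.001]
wrist_force: [1.2, -0.4, 0.1]
grip_width: 0.0172
t 30.75 tcp [ 587.6 -138.1  100.3] toolx [-0.047  0.999  0.002] tooly [ 0.999  0.047 -0.004] z [-0.004  0.002 -1.   ] F [ 1.2 -0.4  0.1] w 17.2
(0.8, -114.2)
[279. 129.] 585.3 -66.8 53.1 53.1 2.6 (1.5, -42.9)
[278.  22.] 580.9 9.7 53.1 30.9 2.6 (0.3, 33.7)
```

View pics/w14.png

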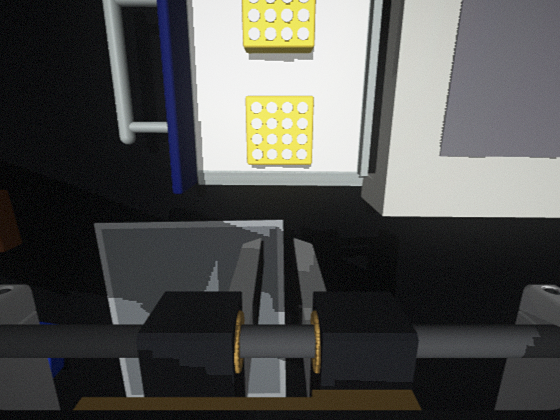

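Both carriers are on the tray at v=+45 and v=−43. This jaw orientation lets me straddle the bar, so I'll push the tray home that way.

```bash
python3 -m crank '[[[38,-38,0],[0,0,0],26],[[38,-38,0],[0,0,0],26],[[38,-38,0],[0,0,0],26],[[0,0,0],[0,0,0],26],[[0,0,10],[0,0,0],26],[[0,0,10],[0,0,0],26],[[0,0,0],[0,0,0],26],[[0,0,0],[0,0,0],26]]' 20
python3 - <<'E'
from h import *
st(); print(UV(*read_state()["tcp_pos"][:2]*1000));c=cam("wrist"); save(c,"w15.png")
X=ray(c,[(205,150)],.036); need(W(-113,0,23))
where()
E
```

```text
t: 31.8
tcp_pos: [0.47, -0.0293, 0.0811]
ee_rot: [-0.0, 0.69, 0.724, -0.0]
wrist_force: [0.1, -0.2, 0.1]
grip_width: 0.0258
t 31.8 tcp [470.  -29.3  81.1] toolx [-0.047  0.999  0.   ] tooly [ 0.999  0.047 -0.001] z [-0.001  0.    -1.   ] F [ 0.1 -0.2  0.1] w 25.8
(-112.1, -0.6)
to [469.0991202  -28.73194887  23.        ] shift [ 0.5 -1.  58.4]
top [259. 173.] xy (593.5, 21.8) size (23.1, 51.5) yaw 0.5 uv (13.4, 45.3)
top [292. 175.] xy (588.6, -67.0) size (46.2, 51.6) yaw 0.4 uv (4.8, -43.2)
scene [289. 248.] xy (590.1, -69.0) size (59.1, 55.6) yaw 1.1 uv (6.2, -45.3)
scene [318. 233.] xy (585.2, 18.1) size (57.5, 56.8) yaw 2.5 uv (5.0, 41.9)
```

View pics/w15.png

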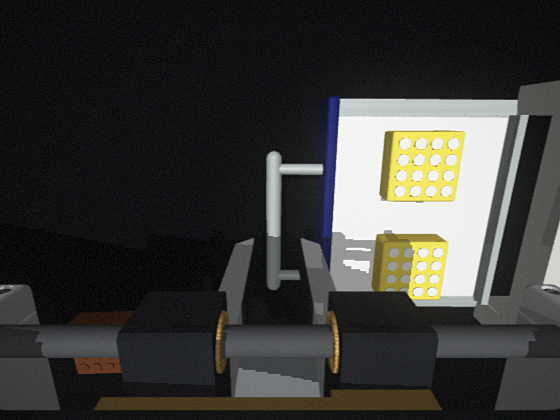

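```bash
python3 -m crank '[[[0,-2.5,15],[0,0,0],26],[[0,0,15],[0,0,0],26],[[0,0,15],[0,0,0],26],[[0,0,10],[0,0,0],26],[[0,0,2],[0,0,0],26],[[0,0,0],[0,0,0],26],[[0,0,0],[0,0,0],26],[[0,0,0],[0,0,0],26]]' 20
python3 - <<'E'
from h import *
st(); c=cam("wrist"); save(c,"w16.png",(130,100,480,330),2.2)
E
```

```text
t: 32.95
tcp_pos: [0.4676, -0.029, 0.025]
ee_rot: [0.0, 0.69, 0.724, 0.0]
wrist_force: [0.1, 0.1, -0.6]
grip_width: 0.0259
t 32.95 tcp [467.6 -29.   25. ] toolx [-0.048  0.999 -0.   ] tooly [0.999 0.048 0.001] z [ 0.001 -0.    -1.   ] F [ 0.1  0.1 -0.6] w 25.9
```

View pics/w16.png

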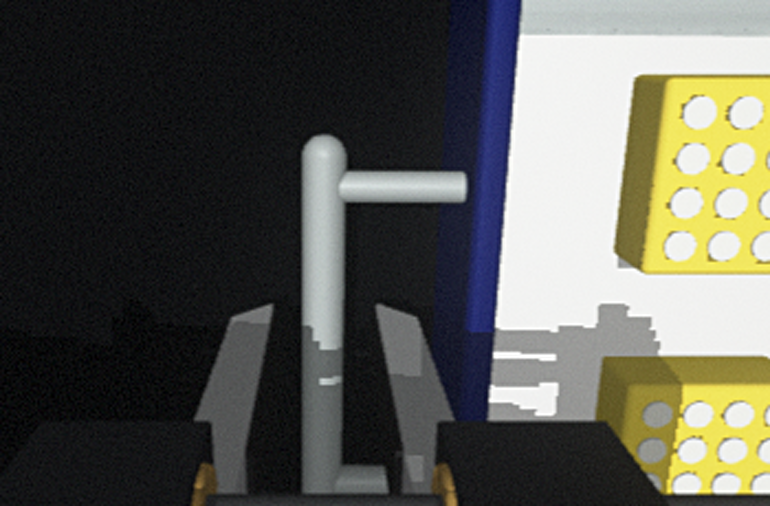

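```bash
python3 -m crank '[[[0,4,0],[0,0,0],26],[[0,6,0],[0,0,0],26],[[0,10,0],[0,0,0],26],[[0,14,0],[0,0,0],26],[[0,16,0],[0,0,0],26],[[0,16,0],[0,0,0],26],[[0,16,0],[0,0,0],26],[[0,16,0],[0,0,0],26]]'
python3 -m crank '[[[0,16,0],[0,0,0],26],[[0,14,0],[0,0,0],26],[[0,10,0],[0,0,0],26],[[0,8,0],[0,0,0],26],[[0,5,0],[0,0,0],26],[[0,3,0],[0,0,0],26],[[0,3,0],[0,0,0],26],[[0,3,0],[0,0,0],26]]'
python3 - <<'E'
from h import *
st()
E
```

```text
t: 34.0
tcp_pos: [0.566, -0.0247, 0.0242]
ee_rot: [-0.0, 0.69, 0.724, -0.001]
wrist_force: [-3.1, -1.6, 2.6]
grip_width: 0.0262
t: 35.0
tcp_pos: [0.6247, -0.0214, 0.024]
ee_rot: [-0.002, 0.69, 0.724, -0.002]
wrist_force: [-11.0, -3.5, 4.8]
grip_width: 0.0263
t 35.0 tcp [624.7 -21.4  24. ] toolx [-0.048  0.999  0.   ] tooly [ 0.999  0.048 -0.006] z [-0.006 -0.    -1.   ] F [-11.   -3.5   4.8] w 26.3
```

```bash
python3 -m crank '[[[0,3,0],[0,0,0],26],[[0,3,0],[0,0,0],26],[[0,2,0],[0,0,0],26],[[0,0,0],[0,0,0],26],[[0,0,0],[0,0,0],26],[[0,0,0],[0,0,0],26],[[0,0,0],[0,0,0],26],[[0,0,0],[0,0,0],26]]'
python3 - <<'E'
from h import *
st(); c=cam("wrist"); save(c,"w17.png"); c=cam("scene"); save(c,"s17.png",(220,170,440,350),3.3)
E
```

```text
t: 36.0
tcp_pos: [0.6249, -0.0214, 0.0236]
ee_rot: [-0.008, 0.69, 0.724, -0.008]
wrist_force: [-25.3, -3.5, 12.5]
grip_width: 0.0261
t 36.0 tcp [624.9 -21.4  23.6] toolx [-0.048  0.999  0.   ] tooly [ 0.999  0.048 -0.024] z [-0.024 -0.001 -1.   ] F [-25.3  -3.5  12.5] w 26.1
```

View pics/s17.png

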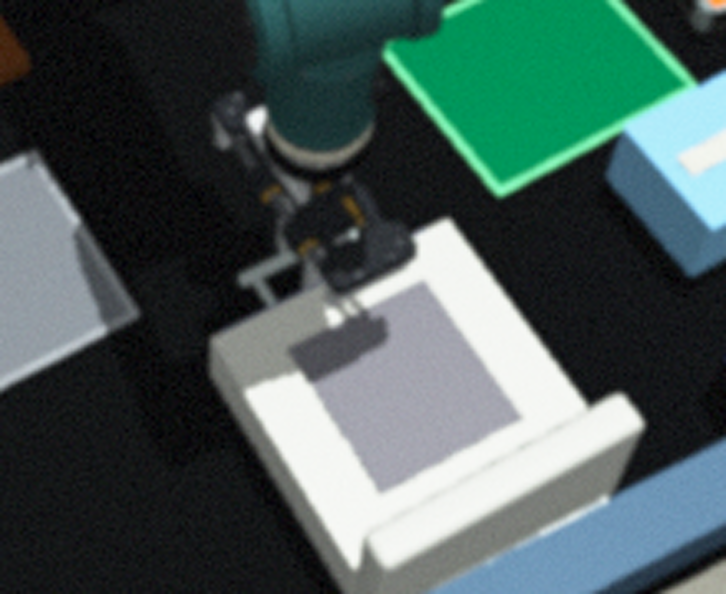

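View pics/w17.png

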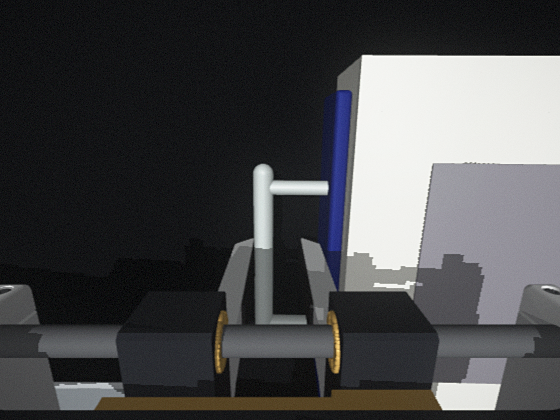

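The tray is at its hard stop: 25 N with no further motion. I'll back off, lift and go to the pedal.

```bash
python3 -m crank '[[[0,-10,0],[0,0,0],26],[[0,-9,0],[0,0,0],26],[[0,0,-15],[0,0,0],26],[[0,0,-30],[0,0,0],26],[[0,0,-50],[0,0,0],26],[[0,0,-40],[0,0,0],0],[[0,0,0],[0,0,0],0],[[0,0,0],[0,0,0],0]]'
python3 - <<'E'
from h import *
st(); need((480,370,160))
E
```

```text
t: 37.1
tcp_pos: [0.6162, -0.0215, 0.1594]
ee_rot: [0.0, 0.69, 0.724, 0.0]
wrist_force: [-0.4, -0.7, -0.7]
grip_width: 0.0012
t 37.1 tcp [616.2 -21.5 159.4] toolx [-0.048  0.999  0.   ] tooly [0.999 0.048 0.001] z [ 0.001  0.    -1.   ] F [-0.4 -0.7 -0.7] w 1.2
to [480. 370. 160.] shift [ 397.6 -117.1   -0.6]
```

```bash
python3 -m crank '[[[50,-15,0],[0,0,0],0],[[50,-15,0],[0,0,0],0],[[50,-15,0],[0,0,0],0],[[50,-15,0],[0,0,0],0],[[50,-14,0],[0,0,0],0],[[50,-14,0],[0,0,0],0],[[50,-14,0],[0,0,0],0],[[48,-14,0],[0,0,0],0]]'
python3 - <<'E'
from h import *
c=cam("wrist"); st(); save(c,"w18.png"); c2=cam("top"); save(c2,"t18.png",(200,100,420,290),3.5)
print("w",*rects(c,"orange",.040,200)); print("t",*rects(c2,"orange",.040,200))
E
```

```text
t: 38.1
tcp_pos: [0.4793, 0.3714, 0.1569]
ee_rot: [-0.001, 0.69, 0.724, -0.002]
wrist_force: [0.3, 0.2, 0.4]
grip_width: 0.0004
t 38.15 tcp [476.4 377.2 156.6] toolx [-0.054  0.999  0.004] tooly [ 0.999  0.054 -0.006] z [-0.006  0.003 -1.   ] F [-1.4  1.5 -0.2] w 0.5
w (array([303., 127.]), 514.5, 445.5, 61.9, 87.4, -5.3)
t (array([111., 192.]), 534.4, 440.1, 58.5, 55.1, -12.9)
```

View pics/w18.png

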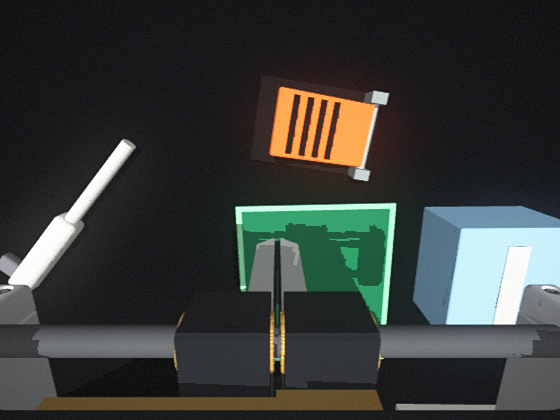

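View pics/t18.png

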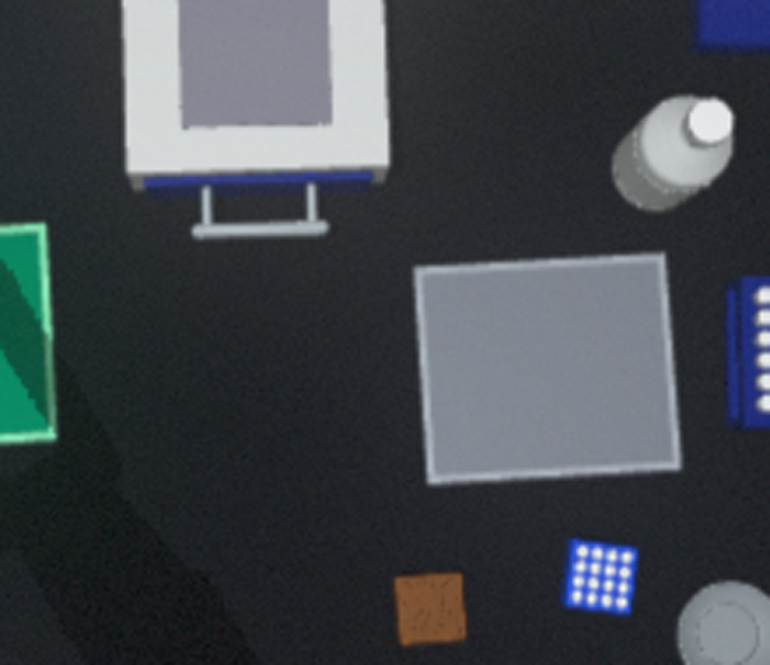

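The tray is fully home, with the blue panel against the housing. In the wrist view the pedal's free edge runs (280,87)–(272,158) and its hinge is near x=370.

Run:
```python
from h import *
c=cam("wrist"); st(); k=max(blobs(c,"orange",200),key=cv2.contourArea)
save(c,"w19.png",(220,50,420,200),4)
b=cv2.boxPoints(cv2.minAreaRect(k)); ap=cv2.approxPolyDP(k,4,True)[:,0]; print(ap.tolist())
b=b[np.argsort(b[:,0])]
F=ray(c,b[:2],.0515)*1000; H=ray(c,b[2:],.028)*1000; f=F.mean(0);h=H.mean(0)
d=(h-f)[:2]; print(F.round(1),H.round(1),"len",np.linalg.norm(d),"yaw",np.degrees(np.arctan2(d[1],d[0])))
e=d/np.linalg.norm(d); p=f[:2]+20*e; print("pad from free",p, "from hinge",h[:2]-75*.97*e); need((*p,90),(*p,50))
```

```text
t 38.25 tcp [479.  371.7 156.8] toolx [-0.052  0.999 -0.002] tooly [ 0.999  0.052 -0.004] z [-0.004 -0.002 -1.   ] F [-0.5  0.1 -0.5] w 0.8
[[282, 91], [271, 156], [359, 169], [332, 165], [343, 104], [349, 103], [337, 101], [330, 113], [330, 101], [335, 100], [299, 93], [286, 158], [273, 157], [282, 92], [289, 91]]
[[468.3 420.   51.5]
 [474.8 479.2  51.5]] [[556.9 408.3  28. ]
 [559.  473.5  28. ]] len 86.86201740099712 yaw -5.768120404526124
pad from free [491.42718965 447.58904954] from hinge [485.56901919 448.18080784]
to [491.42718965 447.58904954  90.        ] shift [75.2 16.7 66.6]
to [491.42718965 447.58904954  50.        ] shift [ 0.1  0.2 40. ]
```

View pics/w19.png

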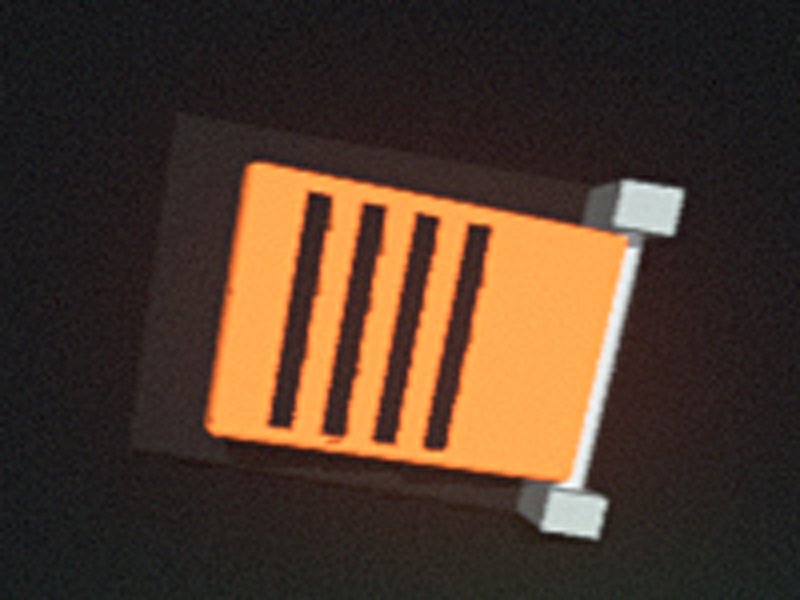

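Run:
```python
from h import *
c=cam("wrist"); st(); f=lambda a:np.array(a)/4+[220,50]
F=ray(c,f([(250,163),(208,432)]),.0515)*1000; H=ray(c,f([(630,238),(572,480)]),.028)*1000
print(F.round(1),H.round(1)); a=F.mean(0);h=H.mean(0); print(np.linalg.norm(a-h)); p=a+(h-a)*20/95; print(p); need((p[0],p[1],60),(p[0],p[1],24))
```

```text
t 38.3 tcp [479.8 370.3 157.1] toolx [-0.05   0.999 -0.002] tooly [ 0.999  0.05  -0.003] z [-0.003 -0.003 -1.   ] F [-0.3  0.2 -0.4] w 0.8
[[477.5 475.8  51.5]
 [471.2 417.4  51.5]] [[569.1 465.7  28. ]
 [562.6 407.5  28. ]]
94.9783476424686
[493.62180984 444.47283418  46.55263158]
to [493.62180984 444.47283418  60.        ] shift [73.6 17.8 96.9]
to [493.62180984 444.47283418  24.        ] shift [ 0.1  0.1 36. ]
```

```bash
python3 -m crank '[[[25,6,10],[0,0,0],0],[[25,6,20],[0,0,0],0],[[24,6,25],[0,0,0],0],[[0,0,25],[0,0,0],0],[[0,0,14],[0,0,0],0],[[0,0,3],[0,0,0],0],[[0,0,0],[0,0,0],0],[[0,0,0],[0,0,0],0]]'
python3 -m crank '[[[0,0,4],[0,0,0],0],[[0,0,5],[0,0,0],0],[[0,0,5],[0,0,0],0],[[0,0,5],[0,0,0],0],[[0,0,5],[0,0,0],0],[[0,0,4],[0,0,0],0],[[0,0,3],[0,0,0],0],[[0,0,2],[0,0,0],0]]'
```

```text
t: 39.3
tcp_pos: [0.4962, 0.4452, 0.0642]
ee_rot: [0.0, 0.69, 0.724, 0.001]
wrist_force: [0.3, 0.5, 0.1]
grip_width: 0.0001
t: 40.3
tcp_pos: [0.4941, 0.4456, 0.0307]
ee_rot: [-0.001, 0.69, 0.724, -0.0]
wrist_force: [-5.4, 0.1, 7.8]
grip_width: 0.0002
```

```bash
python3 -m crank '[[[0,0,2],[0,0,0],0],[[0,0,2],[0,0,0],0],[[0,0,2],[0,0,0],0],[[0,0,1],[0,0,0],0],[[0,0,0],[0,0,0],0],[[0,0,0],[0,0,0],0],[[0,0,0],[0,0,0],0],[[0,0,0],[0,0,0],0]]'
python3 - <<'E'
from h import *
st()
E
```

```text
t: 41.3
tcp_pos: [0.4941, 0.4458, 0.0279]
ee_rot: [-0.001, 0.69, 0.724, 0.0]
wrist_force: [-10.2, -3.3, 20.3]
grip_width: 0.0003
t 41.3 tcp [494.1 445.8  27.9] toolx [-0.049  0.999  0.002] tooly [ 0.999  0.049 -0.001] z [-0.001  0.002 -1.   ] F [-10.2  -3.3  20.3] w 0.3
```

The pedal is on its stop (tip at 27.9 mm, 20 N). Releasing.

```bash
python3 -m crank '[[[0,0,-8],[0,0,0],0],[[0,0,-10],[0,0,0],0],[[0,0,-15],[0,0,0],0],[[0,0,-25],[0,0,0],0],[[0,0,-35],[0,0,0],0],[[-30,0,-37],[0,0,0],0],[[-45,0,0],[0,0,0],0],[[0,0,0],[0,0,0],26]]'
python3 - <<'E'
from h import *
st(); c=cam("wrist"); save(c,"w20.png"); need(W(35-2.5,0,157))
E
```

```text
t: 42.3
tcp_pos: [0.4995, 0.3678, 0.153]
ee_rot: [0.0, 0.691, 0.723, -0.0]
wrist_force: [-1.1, 0.2, 0.3]
grip_width: 0.0072
t 42.3 tcp [499.5 367.8 153. ] toolx [-0.045  0.999 -0.   ] tooly [0.999 0.045 0.   ] z [ 0. -0. -1.] F [-1.1  0.2  0.3] w 7.2
to [614.47149198 -22.63904125 157.        ] shift [-396.7   97.3   -4.8]
```

View pics/w20.png

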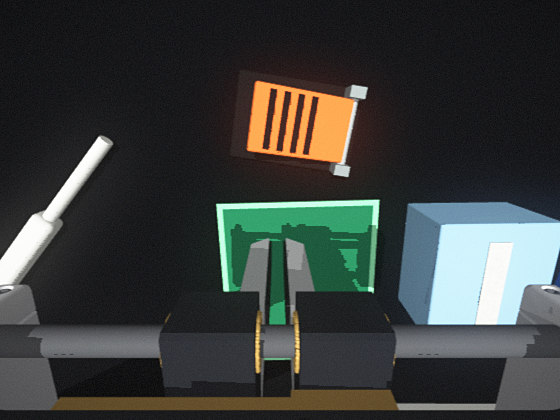

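The pedal is back up. Returning to the handle.

```bash
python3 -m crank '[[[-50,12,0],[0,0,0],26],[[-50,12,0],[0,0,0],26],[[-50,12,0],[0,0,0],26],[[-50,12,0],[0,0,0],26],[[-50,12,0],[0,0,0],26],[[-50,12,0],[0,0,0],26],[[-50,13,0],[0,0,0],26],[[-46,14,0],[0,0,0],26]]'
python3 -m crank '[[[0,0,25],[0,0,0],26],[[0,0,25],[0,0,0],26],[[0,0,20],[0,0,0],26],[[0,0,0],[0,0,0],26],[[0,0,0],[0,0,0],26],[[0,0,0],[0,0,0],26],[[0,0,0],[0,0,0],26],[[0,0,0],[0,0,0],26]]'
python3 - <<'E'
from h import *
st(); c=cam("wrist"); save(c,"w21.png",(130,100,480,330),2.2); need((616.5,-21.5,80),(616.5,-21.5,24))
E
```

```text
t: 43.35
tcp_pos: [0.6176, -0.0212, 0.1514]
ee_rot: [-0.001, 0.69, 0.724, -0.0]
wrist_force: [0.7, 0.1, 0.8]
grip_width: 0.0259
t: 44.35
tcp_pos: [0.6172, -0.0207, 0.0831]
ee_rot: [0.0, 0.69, 0.724, 0.0]
wrist_force: [0.2, -0.3, -0.1]
grip_width: 0.0261
t 44.35 tcp [617.2 -20.7  83.1] toolx [-0.048  0.999 -0.   ] tooly [0.999 0.048 0.001] z [ 0.001  0.    -1.   ] F [ 0.2 -0.3 -0.1] w 26.1
to [616.5 -21.5  80. ] shift [-0.7 -0.7  2.9]
to [616.5 -21.5  24. ] shift [ 0. -0. 56.]
```

View pics/w21.png

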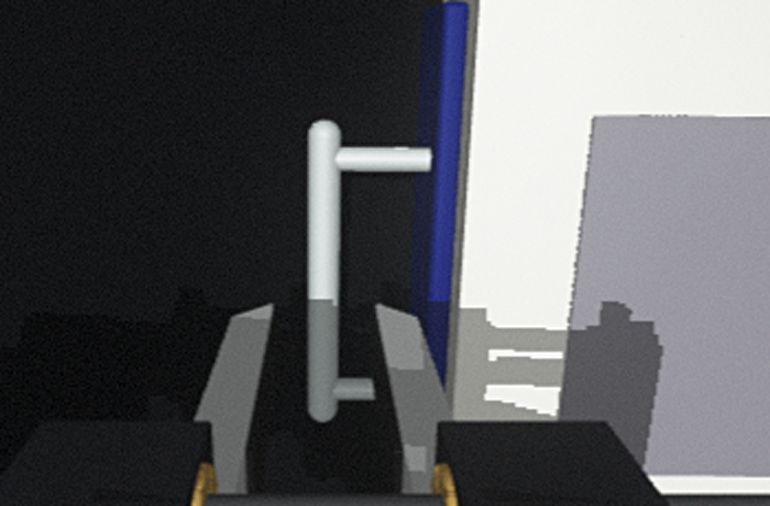

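Aligned over the bar. Descending, then pulling.

```bash
python3 -m crank '[[[0,-0.5,15],[0,0,0],26],[[0,0,15],[0,0,0],26],[[0,0,15],[0,0,0],26],[[0,0,10],[0,0,0],26],[[0,0,4],[0,0,0],26],[[0,0,0],[0,0,0],26],[[0,-4,0],[0,0,0],26],[[0,-5,0],[0,0,0],26]]'
python3 -m crank '[[[0,-8,0],[0,0,0],26],[[0,-12,0],[0,0,0],26],[[0,-16,0],[0,0,0],26],[[0,-16,0],[0,0,0],26],[[0,-16,0],[0,0,0],26],[[0,-16,0],[0,0,0],26],[[0,-16,0],[0,0,0],26],[[0,-14,0],[0,0,0],26]]'
python3 -m crank '[[[0,-12,0],[0,0,0],26],[[0,-10,0],[0,0,0],26],[[0,-8,0],[0,0,0],26],[[0,-5,0],[0,0,0],26],[[0,-4,0],[0,0,0],26],[[0,-3,0],[0,0,0],26],[[0,-3,0],[0,0,0],26],[[0,0,0],[0,0,0],26]]'
```

```text
t: 45.4
tcp_pos: [0.6084, -0.0212, 0.0243]
ee_rot: [0.001, 0.69, 0.724, 0.001]
wrist_force: [3.5, 0.5, -1.9]
grip_width: 0.0256
t: 46.4
tcp_pos: [0.4932, -0.026, 0.0241]
ee_rot: [0.0, 0.69, 0.724, 0.001]
wrist_force: [3.3, 2.9, 1.0]
grip_width: 0.0259
t: 47.4
tcp_pos: [0.4592, -0.0286, 0.0237]
ee_rot: [0.009, 0.69, 0.724, 0.009]
wrist_force: [31.8, 3.7, -23.3]
grip_width: 0.0261
```

```bash
python3 -m crank '[[[0,10,0],[0,0,0],26],[[0,9,0],[0,0,0],26],[[0,0,-20],[0,0,0],26],[[0,0,-35],[0,0,0],26],[[0,0,-30],[0,0,0],26],[[-40,30,0],[0,0,0],24],[[-40,40,0],[0,0,0],24],[[0,0,0],[0,0,0],24]]'
python3 - <<'E'
from h import *
c=cam("wrist"); st(); save(c,"w22.png"); print(UV(*read_state()["tcp_pos"][:2]*1000)); 
for r in rects(c,"yellow",.025): print(*r,UV(*r[1:3]))
where()
E
```

```text
t: 48.4
tcp_pos: [0.5413, -0.1069, 0.1061]
ee_rot: [-0.002, 0.691, 0.723, -0.002]
wrist_force: [-0.7, 0.1, -0.1]
grip_width: 0.0243
t 48.45 tcp [ 540.2 -105.4  106.4] toolx [-0.046  0.999  0.001] tooly [ 0.999  0.046 -0.006] z [-0.006  0.001 -1.   ] F [-0.6  0.4 -0.1] w 23.9
(-45.2, -79.6)
[331. 169.] 584.7 -66.5 53.8 53.7 2.6 (0.9, -42.6)
[335.  56.] 579.9 21.0 53.8 53.0 2.5 (-0.2, 45.0)
top [294. 180.] xy (579.9, -77.0) size (40.4, 20.0) yaw 0.5 uv (-4.3, -52.9)
top [259. 179.] xy (579.8, 20.7) size (53.5, 52.7) yaw 4.3 uv (-0.3, 44.8)
scene [289. 247.] xy (590.7, -68.8) size (56.8, 55.5) yaw 2.5 uv (6.8, -45.1)
scene [318. 233.] xy (585.2, 18.2) size (57.6, 56.7) yaw 2.5 uv (5.0, 42.0)
```

View pics/w22.png

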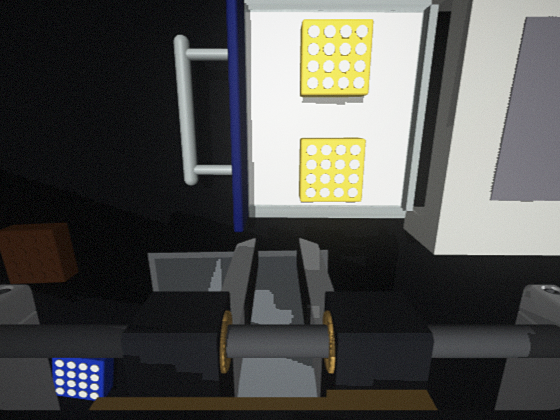

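The tray is out and both carriers are unmoved. I'll put the fingers into the gap between them at v≈1 and push the far one to the green mat.

```bash
python3 -m crank '[[[40,22,0],[0,0,0],24],[[40,22,0],[0,0,0],24],[[0,0,20],[0,0,0],24],[[0,0,20],[0,0,0],24],[[0,0,10],[0,0,0],24],[[0,0,0],[0,0,0],24],[[0,0,0],[0,0,0],24],[[0,0,0],[0,0,0],24]]'
python3 - <<'E'
from h import *
c=cam("wrist"); st(); save(c,"w23.png"); print(UV(*read_state()["tcp_pos"][:2]*1000)); need(W(0,1,11))
E
```

```text
t: 49.55
tcp_pos: [0.5821, -0.0226, 0.0596]
ee_rot: [0.001, 0.69, 0.724, 0.001]
wrist_force: [0.6, 0.3, 0.2]
grip_width: 0.0245
t 49.6 tcp [582.  -22.6  59.5] toolx [-0.048  0.999 -0.   ] tooly [0.999 0.048 0.002] z [ 0.002 -0.    -1.   ] F [ 0.5 -0.1 -0.1] w 23.7
(0.1, 1.4)
to [581.95812435 -23.00087717  11.        ] shift [-0.4 -0.2 48.5]
```

View pics/w23.png

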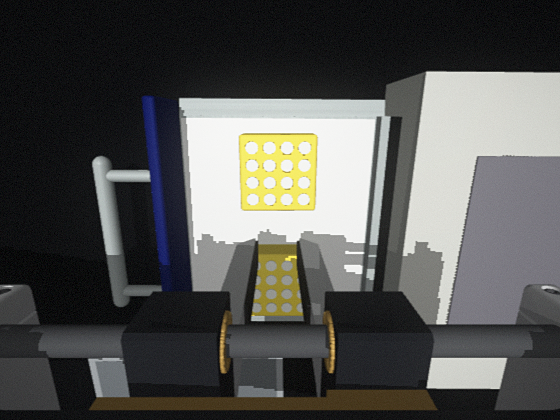

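```bash
python3 -m crank '[[[0,0,15],[0,0,0],24],[[0,0,15],[0,0,0],24],[[0,0,12],[0,0,0],24],[[0,0,6],[0,0,0],24],[[0,0,0],[0,0,0],24],[[5,0,0],[0,0,0],24],[[7,0,0],[0,0,0],24],[[10,0,0],[0,0,0],24]]'
python3 -m crank '[[[12,0,0],[0,0,0],24],[[12,0,0],[0,0,0],24],[[12,0,0],[0,0,0],24],[[12,0,0],[0,0,0],24],[[12,0,0],[0,0,0],24],[[12,0,0],[0,0,0],24],[[12,0,0],[0,0,0],24],[[12,0,0],[0,0,0],24]]'
python3 - <<'E'
from h import *
c=cam("wrist"); st(); save(c,"w24.png"); print(UV(*read_state()["tcp_pos"][:2]*1000))
for r in rects(c,"yellow",.022): print(*r,UV(*r[1:3]))
E
```

```text
t: 50.6
tcp_pos: [0.5809, -0.0002, 0.0112]
ee_rot: [0.001, 0.69, 0.724, 0.0]
wrist_force: [0.5, -1.3, 1.1]
grip_width: 0.024
t: 51.6
tcp_pos: [0.5757, 0.0963, 0.0104]
ee_rot: [-0.0, 0.69, 0.724, 0.0]
wrist_force: [-0.1, 0.3, -0.3]
grip_width: 0.024
t 51.65 tcp [575.6  97.8  10.5] toolx [-0.049  0.999  0.002] tooly [0.999 0.049 0.   ] z [-0.     0.002 -1.   ] F [-0.5  0.   0.6] w 23.9
(-1.3, 121.9)
[278. 196.] 574.3 132.9 54.1 55.0 2.7 (-1.1, 157.1)
```

View pics/w24.png

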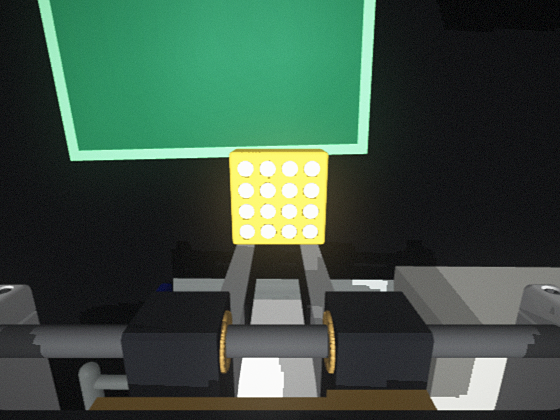

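```bash
python3 -m crank '[[[14,0,0],[0,0,0],24],[[15,0,0],[0,0,0],24],[[15,0,0],[0,0,0],24],[[15,0,0],[0,0,0],24],[[15,0,0],[0,0,0],24],[[15,0,0],[0,0,0],24],[[15,0,0],[0,0,0],24],[[15,0,0],[0,0,0],24]]'
python3 -m crank '[[[15,0,0],[0,0,0],24],[[13,0,0],[0,0,0],24],[[10,0,0],[0,0,0],24],[[7,0,0],[0,0,0],24],[[4,0,0],[0,0,0],24],[[0,0,0],[0,0,0],24],[[-15,0,0],[0,0,0],24],[[-20,0,-40],[0,0,0],24]]'
python3 - <<'E'
from h import *
c=cam("wrist"); st(); save(c,"w25.png"); print(UV(*read_state()["tcp_pos"][:2]*1000))
for r in rects(c,"yellow",.022): print(*r,UV(*r[1:3]))
E
```

```text
t: 52.65
tcp_pos: [0.5701, 0.2153, 0.0105]
ee_rot: [0.0, 0.69, 0.724, 0.0]
wrist_force: [-0.4, -1.1, 0.0]
grip_width: 0.024
t: 53.65
tcp_pos: [0.5663, 0.2262, 0.0465]
ee_rot: [-0.002, 0.69, 0.724, -0.004]
wrist_force: [0.9, -0.1, -0.2]
grip_width: 0.024
t 53.7 tcp [571.7 225.   55.6] toolx [-0.046  0.999 -0.001] tooly [0.999 0.046 0.005] z [ 0.005 -0.001 -1.   ] F [2.4 0.3 4.3] w 24.3
(0.2, 249.2)
[284. 127.] 566.3 300.0 54.0 52.9 2.7 (-2.1, 324.4)
```

View pics/w25.png

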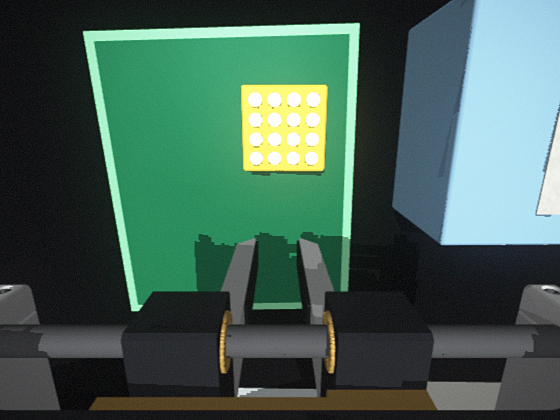

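Carrier A is well inside the green mat. Now for carrier B.

```bash
python3 -m crank '[[[0,0,-35],[0,0,0],24],[[-50,0,-15],[0,0,0],24],[[-60,0,0],[0,0,0],24],[[-60,0,0],[0,0,0],24],[[-60,0,0],[0,0,0],24],[[-60,0,0],[0,0,0],24],[[-60,0,0],[0,0,0],24],[[0,0,0],[0,0,0],24]]'
python3 - <<'E'
from h import *
c=cam("wrist"); st(); save(c,"w26.png"); print(UV(*read_state()["tcp_pos"][:2]*1000))
for r in rects(c,"yellow",.025): print(*r,UV(*r[1:3]))
need(W(1,-105,60),W(1,-105,11))
E
```

```text
t: 54.7
tcp_pos: [0.5857, -0.1267, 0.1004]
ee_rot: [0.001, 0.693, 0.721, -0.0]
wrist_force: [0.4, 0.4, -0.8]
grip_width: 0.0237
t 54.75 tcp [ 585.7 -124.   100.3] toolx [-0.043  0.999  0.   ] tooly [0.999 0.043 0.   ] z [ 0.  0. -1.] F [ 0.5 -0.2  0.7] w 23.9
(-0.5, -100.1)
[280. 143.] 585.2 -66.6 53.0 52.7 2.3 (1.4, -42.7)
to [ 587.39606647 -128.86602151   60.        ] shift [-4.9  1.5 40.3]
to [ 587.39606647 -128.86602151   11.        ] shift [-0. -0. 49.]
```

View pics/w26.png

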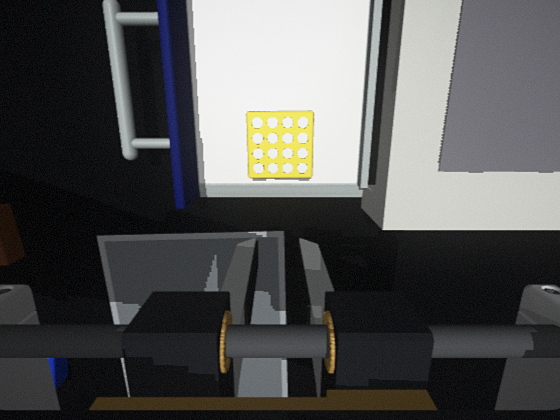

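```bash
python3 -m crank '[[[-4,1.5,20],[0,0,0],24],[[0,0,25],[0,0,0],24],[[0,0,20],[0,0,0],24],[[0,0,15],[0,0,0],24],[[0,0,9],[0,0,0],24],[[6,0,0],[0,0,0],24],[[9,0,0],[0,0,0],24],[[10,0,0],[0,0,0],24]]'
python3 -m crank '[[[6,0,0],[0,0,0],24],[[10,0,0],[0,0,0],24],[[12,0,0],[0,0,0],24],[[12,0,0],[0,0,0],24],[[12,0,0],[0,0,0],24],[[12,0,0],[0,0,0],24],[[12,0,0],[0,0,0],24],[[12,0,0],[0,0,0],24]]'
python3 -m crank '[[[12,0,0],[0,0,0],24],[[12,0,0],[0,0,0],24],[[12,0,0],[0,0,0],24],[[12,0,0],[0,0,0],24],[[12,0,0],[0,0,0],24],[[12,0,0],[0,0,0],24],[[12,0,0],[0,0,0],24],[[12,0,0],[0,0,0],24]]'
python3 - <<'E'
from h import *
c=cam("wrist"); st(); save(c,"w27.png"); print(UV(*read_state()["tcp_pos"][:2]*1000))
for r in rects(c,"yellow",.022): print(*r,UV(*r[1:3]))
E
```

```text
t: 55.75
tcp_pos: [0.5875, -0.0998, 0.0125]
ee_rot: [0.001, 0.69, 0.724, 0.0]
wrist_force: [0.1, -0.1, 0.9]
grip_width: 0.0235
t: 56.75
tcp_pos: [0.5824, -0.0115, 0.0114]
ee_rot: [-0.0, 0.69, 0.724, 0.0]
wrist_force: [0.7, 0.1, 2.0]
grip_width: 0.0242
t: 57.75
tcp_pos: [0.5778, 0.0844, 0.0114]
ee_rot: [-0.0, 0.69, 0.724, 0.0]
wrist_force: [0.2, -0.7, 0.1]
grip_width: 0.0239
t 57.8 tcp [577.6  85.9  11.4] toolx [-0.049  0.999  0.002] tooly [ 0.999  0.049 -0.   ] z [-0.     0.002 -1.   ] F [ 0.6  0.4 -0.4] w 24.1
(0.3, 110.0)
[276. 196.] 575.3 121.1 54.1 54.7 2.7 (-0.6, 145.3)
```

View pics/w27.png

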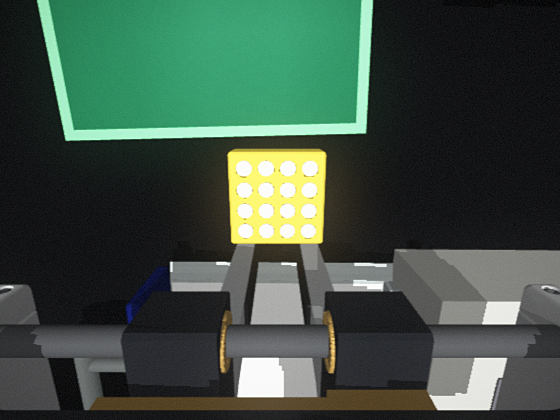

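```bash
python3 - <<'E'
from h import *
where()
E
python3 -m crank '[[[13,0,0],[0,0,0],24],[[15,0,0],[0,0,0],24],[[15,0,0],[0,0,0],24],[[15,0,0],[0,0,0],24],[[12,0,0],[0,0,0],24],[[9,0,0],[0,0,0],24],[[6,0,0],[0,0,0],24],[[0,0,0],[0,0,0],24]]'
python3 -m crank '[[[-15,0,0],[0,0,0],24],[[-20,0,-25],[0,0,0],24],[[-20,0,-35],[0,0,0],24],[[-20,0,-30],[0,0,0],24],[[0,0,0],[0,0,0],24],[[0,0,0],[0,0,0],24],[[0,0,0],[0,0,0],24],[[0,0,0],[0,0,0],24]]'
python3 - <<'E'
from h import *
c=cam("wrist"); st(); save(c,"w28.png"); print(UV(*read_state()["tcp_pos"][:2]*1000))
for r in rects(c,"yellow",.022): print(*r,UV(*r[1:3]))
where()
E
```

```text
top [162. 183.] xy (566.2, 298.2) size (54.9, 51.3) yaw 1.5 uv (-2.3, 322.6)
scene [403. 191.] xy (571.3, 295.6) size (61.1, 62.4) yaw 3.1 uv (2.7, 319.8)
t: 58.9
tcp_pos: [0.5737, 0.169, 0.0114]
ee_rot: [-0.0, 0.69, 0.724, 0.0]
wrist_force: [1.4, -0.3, 0.4]
grip_width: 0.0239
t: 59.9
tcp_pos: [0.5765, 0.094, 0.0998]
ee_rot: [-0.001, 0.69, 0.724, -0.001]
wrist_force: [0.6, 0.5, -0.4]
grip_width: 0.0239
t 59.95 tcp [576.8  94.  100.2] toolx [-0.049  0.999  0.   ] tooly [ 0.999  0.049 -0.002] z [-0.002  0.    -1.   ] F [ 0.4 -0.5 -0.9] w 24.4
(-0.3, 118.1)
[278.  75.] 571.2 205.6 54.2 53.3 2.8 (-1.2, 229.9)
top [162. 183.] xy (566.3, 298.2) size (54.9, 51.3) yaw 1.5 uv (-2.2, 322.6)
top [197. 181.] xy (570.4, 197.1) size (54.8, 37.1) yaw 1.2 uv (-2.3, 221.4)
scene [377. 206.] xy (582.1, 202.4) size (50.9, 61.7) yaw 5.0 uv (9.6, 226.2)
scene [403. 191.] xy (572.0, 295.8) size (62.3, 62.0) yaw 3.2 uv (3.4, 319.9)
```

View pics/w28.png

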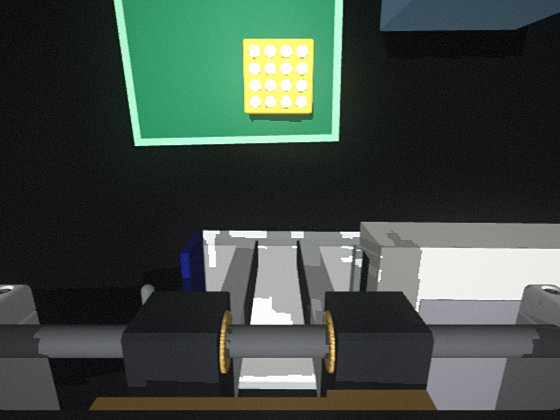

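Both carriers are on the mat. Now to push the empty tray home.

```bash
python3 -m crank '[[[-39,-38,0],[0,0,0],26],[[-39,-38,0],[0,0,0],26],[[-39,-38,0],[0,0,0],26],[[0,0,0],[0,0,0],26],[[0,0,20],[0,0,0],26],[[0,0,0],[0,0,0],26],[[0,0,0],[0,0,0],26],[[0,0,0],[0,0,0],26]]'
python3 - <<'E'
from h import *
c=cam("wrist"); st(); save(c,"w29.png",(130,100,480,330),2.2); need((467.2,-28.5,80))
E
```

```text
t: 61.05
tcp_pos: [0.47, -0.0285, 0.0822]
ee_rot: [0.0, 0.69, 0.724, 0.0]
wrist_force: [0.8, -0.9, -0.3]
grip_width: 0.0265
t 61.1 tcp [469.9 -28.6  82.1] toolx [-0.049  0.999 -0.   ] tooly [0.999 0.049 0.001] z [ 0.001 -0.    -1.   ] F [-0.6 -0.  -1.3] w 26.2
to [467.2 -28.5  80. ] shift [ 0.2 -2.7  2.1]
```

View pics/w29.png

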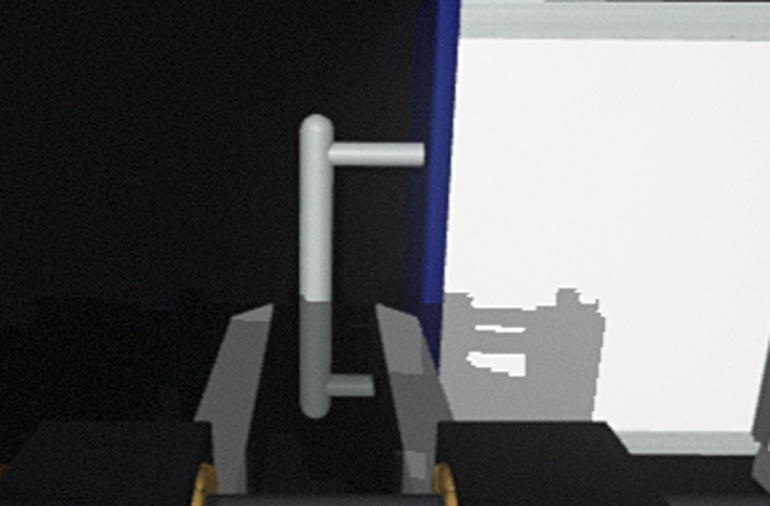

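```bash
python3 -m crank '[[[0,-2.5,15],[0,0,0],26],[[0,0,15],[0,0,0],26],[[0,0,15],[0,0,0],26],[[0,0,10],[0,0,0],26],[[0,0,3],[0,0,0],26],[[0,0,0],[0,0,0],26],[[0,4,0],[0,0,0],26],[[0,6,0],[0,0,0],26]]'
python3 -m crank '[[[0,10,0],[0,0,0],26],[[0,14,0],[0,0,0],26],[[0,16,0],[0,0,0],26],[[0,16,0],[0,0,0],26],[[0,16,0],[0,0,0],26],[[0,16,0],[0,0,0],26],[[0,16,0],[0,0,0],26],[[0,14,0],[0,0,0],26]]'
python3 -m crank '[[[0,10,0],[0,0,0],26],[[0,8,0],[0,0,0],26],[[0,6,0],[0,0,0],26],[[0,5,0],[0,0,0],26],[[0,5,0],[0,0,0],26],[[0,4,0],[0,0,0],26],[[0,3,0],[0,0,0],26],[[0,0,0],[0,0,0],26]]'
```

```text
t: 62.1
tcp_pos: [0.4766, -0.0286, 0.0239]
ee_rot: [-0.0, 0.69, 0.724, -0.0]
wrist_force: [-3.6, -0.3, 3.5]
grip_width: 0.0265
t: 63.1
tcp_pos: [0.5955, -0.0232, 0.0232]
ee_rot: [0.0, 0.69, 0.724, -0.0]
wrist_force: [-4.3, -1.8, 1.9]
grip_width: 0.0256
t: 64.1
tcp_pos: [0.6248, -0.0216, 0.0226]
ee_rot: [-0.009, 0.69, 0.724, -0.009]
wrist_force: [-26.4, -3.9, 14.6]
grip_width: 0.0264
```

The same hard stop again (624.8 mm, 26 N). Backing off and lifting clear for the final look.

```bash
python3 -m crank '[[[0,-10,0],[0,0,0],26],[[0,-11,0],[0,0,0],26],[[0,0,-15],[0,0,0],26],[[0,0,-30],[0,0,0],26],[[0,0,-50],[0,0,0],26],[[0,-40,-40],[0,0,0],26],[[0,-50,-20],[0,0,0],26],[[0,-50,-10],[0,0,0],26]]'
python3 -m crank '[[[0,-50,0],[0,0,0],26],[[0,-40,0],[0,0,0],26],[[0,0,0],[0,0,0],26],[[0,0,0],[0,0,0],26],[[0,0,0],[0,0,0],26],[[0,0,0],[0,0,0],26],[[0,0,0],[0,0,0],26],[[0,0,0],[0,0,0],26]]'
python3 - <<'E'
from h import *
st(); where(); c=cam("top"); save(c,"t30.png"); d=cam("scene"); save(d,"s30.png")
for n,z in [("green",0),("blue",.022),("brown",.022),("orange",.04)]:
    for r in rects(c,n,z): print(n,*r)
E
```

```text
t: 65.1
tcp_pos: [0.4754, -0.0284, 0.1922]
ee_rot: [0.003, 0.69, 0.724, 0.002]
wrist_force: [-1.0, 0.3, 1.5]
grip_width: 0.0261
t: 66.1
tcp_pos: [0.3849, -0.0329, 0.1883]
ee_rot: [-0.0, 0.69, 0.724, -0.0]
wrist_force: [-0.3, -0.5, 0.0]
grip_width: 0.0259
t 66.1 tcp [384.9 -32.9 188.3] toolx [-0.048  0.999  0.   ] tooly [ 0.999  0.048 -0.   ] z [-0.  0. -1.] F [-0.3 -0.5  0. ] w 25.9
top [162. 183.] xy (566.3, 298.2) size (54.9, 51.3) yaw 1.5 uv (-2.2, 322.6)
top [195. 181.] xy (570.3, 204.3) size (54.9, 51.4) yaw 1.2 uv (-2.1, 228.6)
scene [375. 205.] xy (577.1, 202.0) size (62.2, 60.7) yaw 3.2 uv (4.6, 226.0)
scene [403. 191.] xy (571.9, 295.6) size (62.3, 62.4) yaw 3.2 uv (3.3, 319.7)
green [178. 197.] 528.7 257.2 182.6 213.5 4.0
blue [371. 264.] 338.5 -297.1 58.1 56.1 -7.7
blue [423. 200.] 523.1 -447.6 86.0 122.2 -0.8
blue [452. 100.] 838.4 -553.3 336.0 122.9 -0.6
brown [324. 274.] 312.2 -163.0 53.1 48.1 0.4
brown [458. 212.] 490.2 -546.9 59.5 58.7 -27.4
brown [106. 203.] 512.9 453.2 66.3 89.2 -12.0
orange [107. 199.] 516.1 444.7 59.1 92.4 -12.0
```

View pics/t30.png

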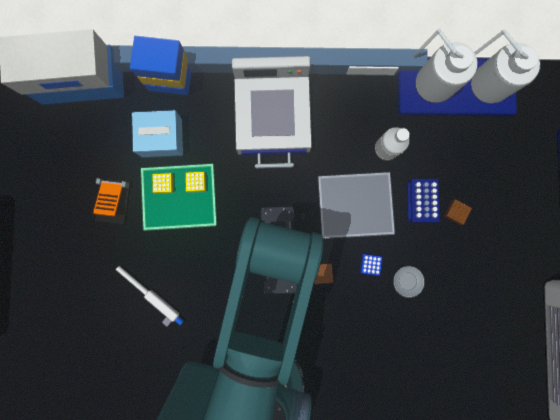

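View pics/s30.png

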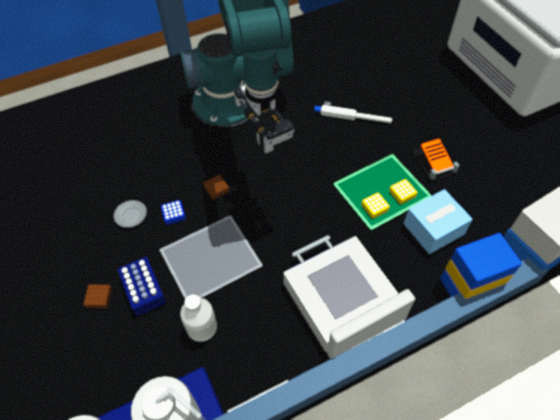

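```bash
python3 -c "
from plant import *
print(finish_job())"
```

```text
the job is handed in; nothing more can be done
None
```

I scanned both yellow carriers, moved them onto the green mat and pushed the empty tray home. The job is handed in at about 66 s of the 210 s allowed; the hand-in reports no verdict.

- **Order:** I pulled the tray out to its stop, slid both carriers on, and pushed the tray home. Then I pressed the pedal to its stop (tip at 27.9 mm, 20 N) and let it come up. After that I pulled the tray out again, slid both carriers onto the green mat, and pushed the tray home.
- **Sliding:** Both carriers stayed on the surface the whole way. One sat about 21° askew; squeezing it did not straighten it, so I gripped it lightly and turned it square on the mat.
- **Tray:** The last push ended at the same hard stop as the first, 624.8 mm at 26 N.
- **Final position:** The top view shows both carriers square and at least about 20 mm inside the mat edges, at about (566, 298) and (570, 204) mm. The scene camera agrees, apart from the offset of about 5 mm it showed throughout.
- **Everything else:** The pedal is up, and the blue carrier, rack and one brown block measure the same as at the start. The other brown block was partly hidden by the arm in the last top view but sits where it did in the scene view. The bottle, box, dish and pipette look unmoved.
- **Disturbances:** I saw no carrier knocked aside and no slackening of the grip.

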